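# Empty the bumper mould and gather the batch in the tote's corner

## Task

Lift the red bumper out of the open mould and put it into the blue tote with the other bumpers, letting go of it while the tote still stands on the bench. Then pick the tote up and tilt it by about 30 degrees or somewhat more, its yellow corner lowest, so that all four bumpers slide together into that corner. Finish while still holding the tote like that: in the gripper, steady, tilted and well clear of the bench and everything on it; leave the other things on the bench where they are.

Things in the scene. Friction and masses are not known exactly. Their poses are not given: they have to be found in the camera images.
- mould: open aluminium mould block, 110 x 110 mm, 40 mm high, fixed to the bench; origin at the centre of its underside, z up. Two steel dowels (12 mm in diameter) at x = +42, y = +-40 mm rise 20 mm above its top face
- mould_cavity (a point): centre of the mouth of the mould's round cavity, level with the mould's top face, 15 mm to the -x side of the block's centre; the cavity is 29 mm in diameter and 12 mm deep. Axes as the mould's
- bumper_new: the finished bumper that stands in the mould cavity and sticks out 14 mm above the mould's top face: hard red cast-resin bumper, an upright cylinder 26 mm in diameter and 26 mm tall, 25 to 40 g, smooth; origin at the centre of its underside, z up along its axis
- bumper_1: one of three bumpers already standing loose in the tote, in its +x half: hard red cast-resin bumper, an upright cylinder 26 mm in diameter and 26 mm tall, 25 to 40 g, smooth; origin at the centre of its underside, z up along its axis
- bumper_2: one of three bumpers already standing loose in the tote, in its +x half: hard red cast-resin bumper, an upright cylinder 26 mm in diameter and 26 mm tall, 25 to 40 g, smooth; origin at the centre of its underside, z up along its axis
- bumper_3: one of three bumpers already standing loose in the tote, in its +x half: hard red cast-resin bumper, an upright cylinder 26 mm in diameter and 26 mm tall, 25 to 40 g, smooth; origin at the centre of its underside, z up along its axis
- tote: light-blue open tote, loose, 220 (x) x 180 (y) x 50 mm high (rim), walls 4 mm, 0.3 to 0.5 kg, on 3 mm rubber feet; origin at the centre of its underside, z up. Inner floor 7 mm above the origin, slick lining: bumpers begin to slide at about 10 to 14 degrees of tilt, and slide along a wall into a corner at about 25 degrees or a little less. One corner, at -x +y, is marked by a yellow patch 50 mm wide on floor and walls
- tote_handle (a point): centre of the tote's black handle bar, 66 mm above the tote's origin; the rigid bar runs along the tote's y from wall to wall over the middle, 14 mm wide (x), 20 mm high (56 to 76 mm above the origin), free on both sides and below for 150 mm of its length, made to be gripped from above. Axes as the tote's
- tote_corner (a point): inner floor corner of the tote at its yellow mark: 106 mm to -x, 86 mm to +y and 7 mm above the tote's origin. Axes as the tote's
- can: bystander: open steel can with white and red bands, 97 mm in diameter, 110 mm tall; origin under its centre
- can_lid: bystander: flat round steel lid, 52 mm in diameter, 6 mm thick; origin under its centre
- screwdriver: bystander: blue-handled screwdriver about 170 mm long lying along its own x
- jar: bystander: amber jar with a black cap, 60 mm in diameter, 80 mm tall; origin under its centre
- brush: bystander: blue-handled brush about 190 mm long lying along its own x
- hammer: bystander: hammer about 270 mm long lying along its own x
Mind the look-alikes: they are no part of the job. Of the things that look like the mould, the middle-sized one is meant.

How it is judged:
By the outcome, as a careful person would: the job done as asked, in the order asked, and still so for the second after the job is handed in, while the arm keeps its last pose, push and grip.
It also fails if it takes over 56 s, if anything falls off the work surface, if the arm or the gripper's body presses on something with over 40 N, if the wrist force passes 120 N, or if a joint passes its speed limit or range.

## Robot

A 6-joint arm with a two-finger parallel gripper is mounted at the origin on the work surface. World frame = base frame: x ahead of the robot, y to its left, z up, the work surface at z = 0. Lengths are in m, angles in degrees, forces in N, time in s.
With the tool pointing down it reaches from about 0.4 to 0.825 m from the base axis. Payload 7 kg.
Tool frame: the origin (TCP) lies at the very end of the fingers, on their centre line; the grasp point (between the pads) lies 19 mm behind it (r.grasp_offset is the z of the grasp point in the tool frame, in m); z points along the fingers, y is the direction in which the jaws open and shut (so a half turn about z gives the same grasp; the last joint's range is limited). The gripper opens to 88 mm and grips with 3 to 60 N. Pads are 19 mm wide; open, the fingers measure 130 mm over their backs; the gripper's body (78 mm by 193 mm) begins 47 mm behind the grasp point.
Start: joints at [90.991, 20.546, 0.682, 0, -70.136, -16.507], TCP at [0.181, 0.65, 0.227] pointing down, gripper open.
Joint ranges: [-176.03, 176.03], [-82.01, 121.73], [-58.28, 71.71], [-173.87, 95.51], [-174.79, -0.11], [-173.66, 173.66]. Speed limits (degrees/s): [136.94, 136.94, 172.46, 180, 180, 180].

## Interface

Orientations are given as [roll, pitch, yaw] about the fixed x, y, z axes, in that order (R = Rz(yaw) Ry(pitch) Rx(roll)).
In Python, from plant import r, capture, calibration, order gives the robot as it stands.
- The arm moves only by the tool servo_tool, never from a script. Its arguments are lists of equal length, an entry for each row: "grip": the closure, from -1 (fully open) to 1 (shut), so that 0 is half open; "translation": the shift along the tool's x, y, z in m, a list of three; "turn": the turn about the tool's z in rad. A call has 1 to 10 rows; each row is the pose to reach, as a shift and turn from the pose commanded when the call began, along the tool's axes at that moment; what a row does not reach only later rows make up. A row lasts 1/12 s, in which the tool goes at most 41.7 mm and 7.16 degrees, less where a joint would pass 70% of its speed; a pose out of reach is approached as far as the arm can. A call with a gripper value outside its range is refused whole. The fingers move at their own pace and stop on an object; "newtons" is the grip in N (left out, the last holds). Time passes only in rows, so rows that repeat a pose let the fingers close. It gives the time, the measured TCP pose, the force and the opening at its end, in the units of the state.
- r.get_state(): the state, without advancing time (a new reading comes with each control period).
- capture(name): name is "side" or "top"; returns (picture, depth): 384x512x3 uint8, blue, green, red; 384x512 float32, m along the optical axis (not along the pixel's ray), 0 where there is no reading.
- calibration(name): a dict with "fx", "fy", "cx", "cy" (pixels), "dist_coeffs" ([k1, k2, p1, p2, k3] as OpenCV has them; the pictures are not rectified), "view" (4x4, takes a point from world to camera coordinates). Camera axes: x right, y up, looking along -z (the intrinsics and any distortion apply to the point x, -y, -z); pixel columns grow to the right and rows downward; lengths in m; the calibration is good to about 2 mm. A picture is of the moment at which its call begins. calibration takes no time and is no camera call.
- order.close_job(): hands the job in, once; it reports no verdict.
The state is a dict: "time_s": time; "joints": joint angles; "qd": joint speeds; "joint_torque": joint torques, N m; "tcp_pos": TCP position; "eef_rot": TCP orientation; "contact_force": force on the tool from outside, world axes, zero at the start; "moment": the same for the moment, N m; "gripper_width": finger opening in m.
Only numpy, scipy, OpenCV 4.12 (cv2) and the standard library are available. Lean on these libraries where they do the work, as an engineer would, in place of code of your own. Each camera call takes 0.05 s, during which the arm holds its last target.

## Working session

There is one attempt and no reset: what is moved stays moved. The work goes in short steps, Python scripts to look and compute and a tool call to move; the robot and the scene stay as the last step left them, time stands still between calls to the robot, and variables do not carry over. Pictures are saved under pics/ and viewed, and the job is handed in when it is done.

Besides the shell and the picture viewer there is one more tool, called by a JSON object that holds its "name" and its "arguments". servo_tool: Moves the arm, as the interface text tells. Its arguments: {"type":"object","properties":{"grip":{"type":"array","items":{"type":"number"}},"translation":{"type":"array","items":{"type":"array","items":{"type":"number"}}},"turn":{"type":"array","items":{"type":"number"}},"newtons":{"type":"number"}},"required":["grip","translation","turn"]}

```bash
ls -la; mkdir -p pics
python3 - <<'E'
from plant import r,capture,calibration,order
import cv2,numpy as np
print(r.get_state()); print([a for a in dir(r) if a[0]!='_'])
for n in("top","side"):
    im,d=capture(n); c=calibration(n)
    cv2.imwrite(f"pics/{n}0.png",im); np.savez(f"{n}0.npz",im=im,d=d)
    print(n,{k:np.round(v,4).tolist() for k,v in c.items()})
E
```

```text
total 12
drwxr-xr-x  3 agent agent 4096 Dec  6 20:16 .
drwxr-xr-x 23 root  root  4096 Dec  6 20:16 ..
drwxr-xr-x  2 agent agent 4096 Dec  6 20:16 pics
{'time_s': 0.0, 'joints': array([ 9.09915277e+01,  2.05915733e+01,  6.33940929e-01, -2.00795818e-02,
       -7.01383229e+01, -1.65058884e+01]), 'qd': array([-0.10276781, -0.12782534, -0.00457609, -0.06093378, -0.02742933,
        0.04267016]), 'joint_torque': array([ 2.31246820e-03, -5.82719815e+01,  2.93048894e+01,  6.99687839e+00,
        6.92914036e-03, -1.57630489e-04]), 'tcp_pos': array([0.18045604, 0.64990771, 0.22562255]), 'eef_rot': array([ 1.79902636e+02, -9.16662012e-03, -1.55211908e+01]), 'contact_force': array([ 0.70570123, -0.29666022,  0.43137562]), 'moment': array([-0.00044971,  0.01476575,  0.00298213]), 'gripper_width': 0.08803238610493201}
['Unreachable', 'get_state', 'grasp_offset']
top {'fx': 428.2671, 'fy': 428.2671, 'cx': 251.78, 'cy': 189.9171, 'dist_coeffs': [-0.0804, 0.0, 0.0, 0.0, 0.0], 'view': [[-0.0232, -0.9995, -0.0206, 0.0232], [0.9841, -0.0265, 0.1758, -0.5433], [-0.1763, -0.0161, 0.9842, -1.5199], [0.0, 0.0, 0.0, 1.0]]}
side {'fx': 387.5951, 'fy': 387.5951, 'cx': 255.3124, 'cy': 188.8995, 'dist_coeffs': [-0.0648, 0.0, 0.0, 0.0, 0.0], 'view': [[0.9635, -0.2677, -0.0089, -0.5485], [0.159, 0.5449, 0.8233, -0.1421], [-0.2156, -0.7946, 0.5675, -1.1195], [0.0, 0.0, 0.0, 1.0]]}
```

View pics/top0.png

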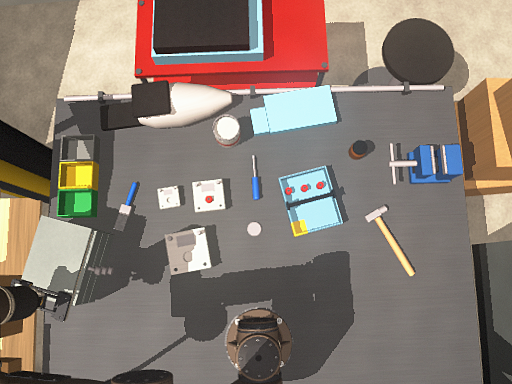

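View pics/side0.png

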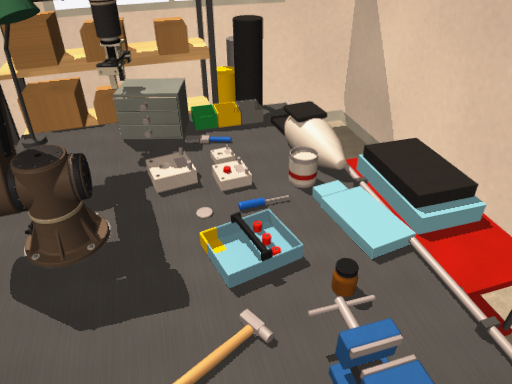

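```bash
cat > h.py <<'E'
import numpy as np,cv2
from plant import r,capture,calibration,order
def cam(n):
    c=calibration(n);K=np.array([[c['fx'],0,c['cx']],[0,c['fy'],c['cy']],[0,0,1]]);return K,np.array(c['dist_coeffs'],float),np.array(c['view'])
def cloud(n,d):
    K,D,V=cam(n);h,w=d.shape
    u,v=np.meshgrid(np.arange(w),np.arange(h))
    p=cv2.undistortPoints(np.stack([u,v],-1).reshape(-1,1,2).astype(np.float64),K,D).reshape(h,w,2)
    z=d.astype(float)
    P=np.stack([p[...,0]*z,-p[...,1]*z,-z,np.ones_like(z)],-1)
    W=(P@np.linalg.inv(V).T)[...,:3]; W[d==0]=np.nan
    return W
def proj(n,P):
    K,D,V=cam(n);P=np.atleast_2d(P);C=P@V[:3,:3].T+V[:3,3]
    C=C*[1,-1,-1]
    return cv2.projectPoints(C,np.zeros(3),np.zeros(3),K,D)[0].reshape(-1,2)
def masks(im):
    hsv=cv2.cvtColor(im,cv2.COLOR_BGR2HSV);H,S,V=cv2.split(hsv)
    return dict(red=((H<8)|(H>172))&(S>150)&(V>80), yellow=(H>20)&(H<35)&(S>140)&(V>100), blue=(H>90)&(H<102)&(S>60)&(V>110))
E
python3 - <<'E'
from h import *
for n in("top","side"):
    f=np.load(f"{n}0.npz");im=f['im'];W=cloud(n,f['d']);m=masks(im)
    np.save(f"{n}W.npy",W)
    # check table height
    print(n,'z at some table pts',[np.round(W[y,x],3).tolist() for x,y in ([(230,260),(330,270)] if n=='top' else [(150,300),(300,330)])])
    for k in('red','yellow'):
        nn,l,s,c=cv2.connectedComponentsWithStats(m[k].astype(np.uint8))
        for i in range(1,nn):
            if s[i,4]>=10 and s[i,4]<800:
                p=W[l==i]; print(n,k,np.round(c[i]),s[i,4],np.round(np.nanmedian(p,0),3),np.round(np.nanmax(p[:,2]),3))
    b=(250,150,360,240) if n=='top' else (190,195,310,290)
    if n=='top': b=(140,160,350,280)
    else: b=(140,130,320,290)
    cv2.imwrite(f"pics/{n}crop.png",cv2.resize(im[b[1]:b[3],b[0]:b[2]],None,fx=3.6,fy=3.6,interpolation=cv2.INTER_CUBIC))
E
```

```text
top z at some table pts [[0.292, 0.097, -0.0], [0.247, -0.27, -0.005]]
top red [319. 185.] 29 [ 0.555 -0.241  0.032] 0.038
top red [304. 188.] 29 [ 0.547 -0.184  0.029] 0.04
top red [288. 191.] 28 [ 0.539 -0.124  0.032] 0.042
top red [209. 199.] 30 [0.513 0.166 0.052] 0.06
top yellow [ 24. 181.] 717 [ 0.714  1.172 -0.455] -0.243
top yellow [ 12. 194.] 64 [ 0.652  1.237 -0.474] -0.363
top yellow [299. 228.] 151 [ 0.401 -0.165  0.01 ] 0.058
side z at some table pts [[0.221, -0.297, -0.002], [0.541, -0.474, -0.002]]
side red [353. 164.] 116 [ 1.203  0.505 -0.238] 0.037
side red [227. 169.] 38 [0.512 0.161 0.051] 0.059
side red [302. 176.] 108 [0.745 0.057 0.038] 0.048
side red [385. 202.] 151 [ 1.189  0.152 -0.236] 0.032
side red [257. 226.] 84 [ 0.538 -0.132  0.027] 0.036
side red [266. 239.] 84 [ 0.546 -0.192  0.027] 0.076
side red [275. 250.] 56 [ 0.555 -0.25   0.033] 0.076
side yellow [211. 240.] 411 [ 0.402 -0.144  0.02 ] 0.053
```

View pics/topcrop.png

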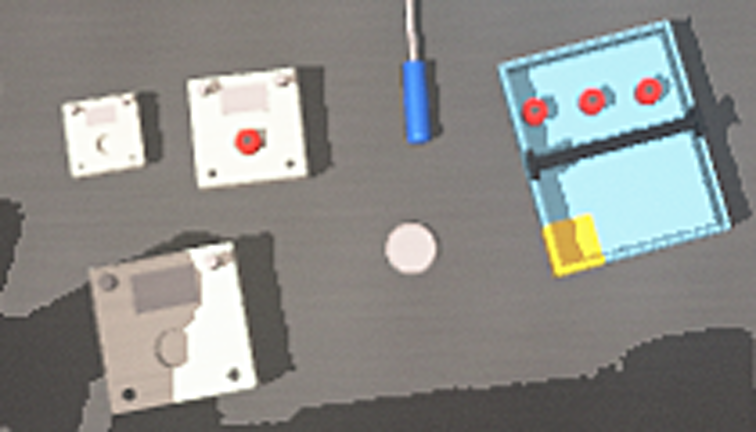

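View pics/sidecrop.png

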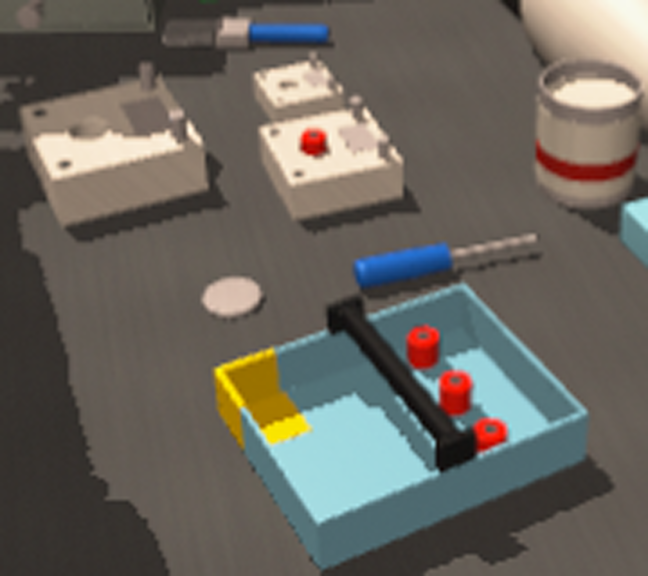

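Run:
```python
from h import *
for n in("top","side"):
    W=np.load(n+"W.npy");im=np.load(f"{n}0.npz")['im']
    def sel(x0,x1,y0,y1,z0,z1): 
        return (W[...,0]>x0)&(W[...,0]<x1)&(W[...,1]>y0)&(W[...,1]<y1)&(W[...,2]>z0)&(W[...,2]<z1)
    m=sel(.44,.62,.09,.24,.034,.046);P=W[m]
    print(n,'mould',len(P),cv2.minAreaRect(P[:,:2].astype(np.float32)),'medz',np.median(P[:,2]))
    g=im.max(2)<75
    m=sel(.36,.62,-.31,-.07,.062,.085)&g;P=W[m]
    if len(P)>5:
        print(n,'handle',len(P),cv2.minAreaRect(P[:,:2].astype(np.float32)),'z',np.percentile(P[:,2],[5,50,95]))
    m=sel(.33,.66,-.34,-.05,.040,.056)&masks(im)['blue'];P=W[m]
    print(n,'rim',len(P),cv2.minAreaRect(P[:,:2].astype(np.float32)),np.median(P[:,2]))
    m=sel(.33,.66,-.34,-.05,.010,.056)&(masks(im)['blue']|masks(im)['yellow']);P=W[m]
    print(n,'tote all',len(P),cv2.minAreaRect(P[:,:2].astype(np.float32)))
    m=sel(.48,.55,.13,.20,.049,.06);P=W[m]
    print(n,'bumper top',len(P),P.mean(0),(P[:,:2].min(0)+P[:,:2].max(0))/2,np.ptp(P[:,:2],axis=0))
    for nm,b in dict(can=(.65,.85,-.05,.15,.02,.2),jar=(.55,.72,-.45,-.3,.02,.2),lid=(.34,.48,-.02,.08,.003,.02),drv=(.46,.68,-.04,.06,.008,.05),small=(.48,.6,.2,.32,.02,.08),ham=(.2,.55,-.65,-.36,.01,.06),sheet=(.6,1,-.35,0,.01,.3)).items():
        P=W[sel(*b)]
        if len(P)>5: print('  ',nm,len(P),P.min(0).round(3),P.max(0).round(3))
```

```text
top mould 757 ((0.5321813225746155, 0.1720118224620819), (0.11141232401132584, 0.11067178845405579), 5.432803630828857) medz 0.04007528336996491
top handle 103 ((0.5004905462265015, -0.20076113939285278), (0.027514129877090454, 0.17568513751029968), 13.50556468963623) z [0.06810372 0.07572854 0.08157025]
top rim 193 ((0.5016309022903442, -0.20169606804847717), (0.2206139862537384, 0.18220610916614532), 13.345926284790039) 0.04849756923800119
top tote all 714 ((0.5013109445571899, -0.20164315402507782), (0.22121208906173706, 0.18245673179626465), 13.345926284790039)
top bumper top 33 [0.51786309 0.1702939  0.053907  ] [0.52285356 0.17177086] [0.03480047 0.02615603]
   can 1019 [ 0.659 -0.05   0.02 ] [0.85  0.149 0.115]
   jar 260 [ 0.656 -0.416  0.021] [ 0.714 -0.36   0.088]
   lid 335 [ 0.341 -0.019  0.003] [0.48  0.08  0.015]
   drv 205 [ 0.467 -0.038  0.008] [0.68  0.058 0.032]
   small 381 [0.48 0.2  0.02] [0.585 0.32  0.067]
   ham 669 [ 0.206 -0.65   0.01 ] [ 0.544 -0.365  0.037]
   sheet 3588 [ 0.6  -0.35  0.01] [ 0.96  -0.     0.057]
side mould 523 ((0.5296230912208557, 0.1702
[... 320 characters left out ...]
), (0.22167135775089264, 0.18204976618289948), 13.672578811645508) 0.04670493573403023
side tote all 2119 ((0.4985717833042145, -0.2028489112854004), (0.22146296501159668, 0.18515746295452118), 13.336785316467285)
side bumper top 29 [0.5143807  0.16516743 0.0535638 ] [0.51541981 0.16645458] [0.02374182 0.02807642]
   can 1251 [ 0.718 -0.05   0.02 ] [0.85  0.148 0.112]
   jar 731 [ 0.656 -0.423  0.02 ] [ 0.712 -0.364  0.083]
   lid 156 [ 0.34  -0.02   0.003] [0.479 0.076 0.01 ]
   drv 236 [ 0.513 -0.02   0.008] [0.678 0.008 0.028]
   small 245 [0.48 0.2  0.02] [0.581 0.32  0.062]
   ham 1534 [ 0.255 -0.544  0.01 ] [ 0.479 -0.405  0.029]
   sheet 4520 [ 0.6  -0.35  0.01] [ 0.959 -0.     0.053]
```

Run:
```python
from h import *
W=np.load("topW.npy")
for x0 in np.arange(0,.9,.1):
    print(round(x0,1),[ (lambda q: round(float(np.nanmax(q)),2) if len(q) else None)(W[(W[...,0]>=x0)&(W[...,0]<x0+.1)&(W[...,1]>=y0)&(W[...,1]<y0+.1)][:,2]) for y0 in np.arange(.9,-.71,-.1)])
def tool(d,yaw):
    a=np.radians(yaw); x=np.array([np.cos(a),np.sin(a)]);y=-np.array([-np.sin(a),np.cos(a)]);return d@x,d@y
s=r.get_state();p=s['tcp_pos'];print(tool(np.array([.5155,.168])-p[:2],s['eef_rot'][2]))
```

```text
0.0 [None, None, 0.01, 0.59, 0.69, 0.72, 0.73, 0.81, 0.81, 0.29, 0.29, 0.03, 0.01, 0.01, 0.01, 0.01, 0.01]
0.1 [None, None, 0.01, 0.6, 0.6, 0.01, 0.01, 0.01, 0.01, 0.26, 0.26, 0.01, 0.01, 0.01, 0.01, 0.01, 0.01]
0.2 [None, None, 0.34, 0.59, 0.32, 0.01, 0.06, 0.07, 0.06, 0.01, 0.01, 0.01, 0.01, 0.01, 0.01, 0.03, 0.01]
0.3 [None, None, 0.21, 0.21, 0.21, 0.01, 0.08, 0.08, 0.08, 0.01, 0.01, 0.06, 0.06, 0.01, 0.04, 0.03, 0.01]
0.4 [None, -0.01, 0.21, 0.21, 0.21, 0.03, 0.03, 0.06, 0.06, 0.01, 0.01, 0.08, 0.08, 0.06, 0.04, 0.01, 0.01]
0.5 [None, -0.01, 0.07, 0.07, 0.02, 0.03, 0.04, 0.07, 0.07, 0.03, 0.06, 0.08, 0.08, 0.01, 0.1, 0.14, 0.15]
0.6 [None, -0.01, 0.07, 0.07, 0.03, 0.01, 0.01, 0.01, 0.01, 0.02, 0.02, 0.06, 0.06, 0.09, 0.11, 0.15, 0.15]
0.7 [None, -0.01, 0.07, 0.07, 0.01, 0.01, 0.08, 0.07, 0.11, 0.12, 0.05, 0.05, 0.05, 0.09, 0.08, 0.01, 0.01]
0.8 [None, -0.0, 0.01, 0.02, 0.04, 0.16, 0.16, 0.15, 0.12, 0.11, 0.05, 0.05, 0.05, 0.05, 0.01, 0.01, 0.01]
(np.float64(0.45178702052436154), np.float64(0.3746932625665657))
```

{"name": "servo_tool", "arguments": {"grip": [-1,-1,-1,-1,-1,-1,-1,-1,-1,-1], "translation": [[0,0,-0.04],[0,0,-0.08],[0.45,0.375,-0.08],[0.45,0.375,-0.08],[0.45,0.375,-0.08],[0.45,0.375,-0.08],[0.45,0.375,-0.08],[0.45,0.375,-0.08],[0.45,0.375,-0.08],[0.45,0.375,-0.08]], "turn": [0,0,0,-0.1,-0.2,-0.3,-0.4,-0.5,-0.5,-0.5]}}

```text
time_s: 0.93
tcp_pos: [0.3707, 0.3742, 0.3065]
eef_rot: [-180.0, 0.0, 13.2]
contact_force: [1.4, 0.3, 0.2]
gripper_width: 0.0879
```

{"name": "servo_tool", "arguments": {"grip": [-1,-1,-1,-1,-1,-1,-0.5,-0.5,-0.5,-0.5], "translation": [[0.094,0.234,0],[0.094,0.234,0],[0.094,0.234,0],[0.094,0.234,0.05],[0.094,0.234,0.1],[0.094,0.234,0.15],[0.094,0.234,0.18],[0.094,0.234,0.2],[0.094,0.234,0.2],[0.094,0.234,0.2]], "turn": [0,0,0,0,0,0,0,0,0,0]}}

```text
time_s: 1.77
tcp_pos: [0.511, 0.1655, 0.0988]
eef_rot: [179.8, 0.7, 12.9]
contact_force: [-1.7, -0.6, -0.5]
gripper_width: 0.068
```

Run:
```python
from h import *
im,d=capture("side");s=r.get_state();print(s['tcp_pos'],s['eef_rot'],s['gripper_width'],s['time_s'])
W=cloud("side",d)
u=proj("side",[s['tcp_pos'],[.5155,.168,.054]]);print(u)
for p in u[:1]: cv2.circle(im,tuple(int(round(x)) for x in p),1,(0,255,0),-1)
c=cv2.resize(im[90:220,150:320],None,fx=4,fy=4,interpolation=cv2.INTER_CUBIC);cv2.imwrite("pics/s1.png",c)
im,d=capture("top");c=cv2.resize(im[130:260,140:310],None,fx=4,fy=4,interpolation=cv2.INTER_CUBIC);cv2.imwrite("pics/t1.png",c)
```

```text
[0.51260156 0.16704208 0.10253857] [179.80463791   0.48155958  13.00173087] 0.06711383590338567 1.8167
[[225.53843585 154.82332786]
 [227.03656141 166.87513174]]
```

View pics/s1.png

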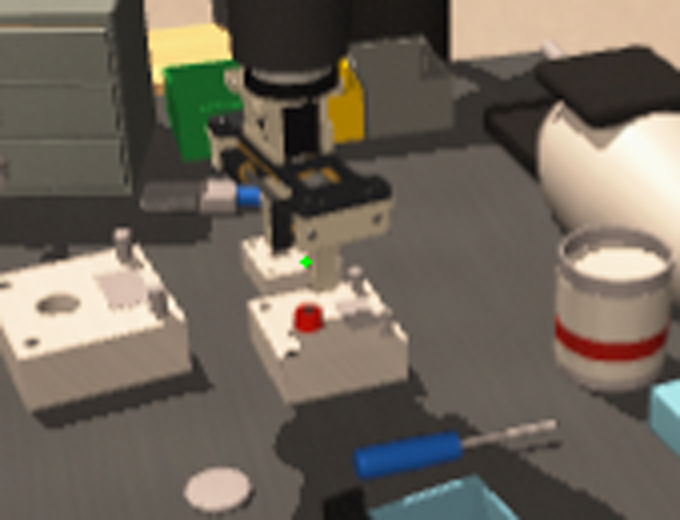

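View pics/t1.png

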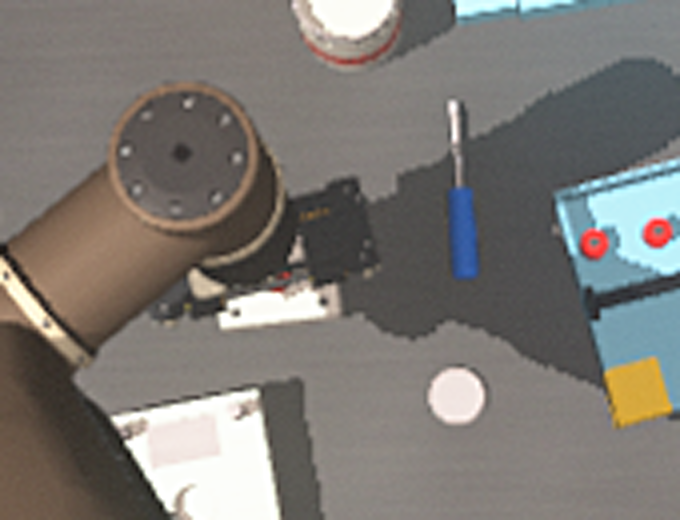

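{"name": "servo_tool", "arguments": {"grip": [-0.3,-0.3,-0.3,-0.3,-0.3], "translation": [[0,0,0.015],[0,0,0.03],[0,0,0.04],[0,0,0.04],[0,0,0.04]], "turn": [0,0,0,0,0]}}

```text
time_s: 2.28
tcp_pos: [0.5155, 0.1705, 0.0679]
eef_rot: [-180.0, -0.1, 13.2]
contact_force: [0.7, -0.0, 0.1]
gripper_width: 0.0567
```

{"name": "servo_tool", "arguments": {"grip": [-0.3,-0.3,-0.3,-0.3,0.6,0.6,0.6,0.6,0.6,0.6], "translation": [[0,0.002,0.01],[0,0.002,0.02],[0,0.002,0.025],[0,0.002,0.025],[0,0.002,0.025],[0,0.002,0.025],[0,0.002,0.025],[0,0.002,0.025],[0,0.002,0.025],[0,0.002,0.025]], "turn": [0,0,0,0,0,0,0,0,0,0], "newtons": 15}}

```text
time_s: 3.12
tcp_pos: [0.516, 0.1687, 0.0419]
eef_rot: [-179.9, -0.1, 13.1]
contact_force: [-0.2, 3.0, 0.4]
gripper_width: 0.0251
```

{"name": "servo_tool", "arguments": {"grip": [0.8,0.8,0.8,0.8,0.8,0.8,0.8], "translation": [[0,0,0],[0,0,0],[0,0,-0.01],[0,0,-0.025],[0,0,-0.05],[0,0,-0.08],[0,0,-0.11]], "turn": [0,0,0,0,0,0,0], "newtons": 20}}

```text
time_s: 3.7
tcp_pos: [0.5146, 0.1668, 0.1521]
eef_rot: [179.9, 0.1, 13.1]
contact_force: [0.1, -0.7, -0.4]
gripper_width: 0.025
```

Run:
```python
from h import *
im,d=capture("side");s=r.get_state();print(s['tcp_pos'],s['eef_rot'],s['gripper_width'],s['time_s'],s['joints'])
c=cv2.resize(im[90:220,150:320],None,fx=4,fy=4,interpolation=cv2.INTER_CUBIC);cv2.imwrite("pics/s2.png",c)
```

```text
[0.51782564 0.16839255 0.15884281] [-179.96312651   -0.39203289   13.2037184 ] 0.025218926959075745 3.75 [ 38.73899982  11.27801564 -21.70278073   0.16247513 -56.64967459
  64.37596056]
```

View pics/s2.png

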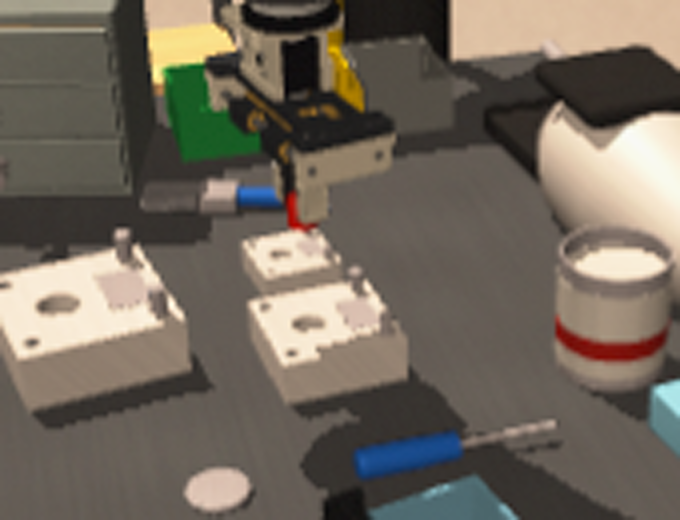

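{"name": "servo_tool", "arguments": {"grip": [0.8,0.8,0.8,0.8,0.8,0.8,0.8,0.8,0.8,0.8], "translation": [[-0.01,0.02,0],[-0.03,0.055,0],[-0.045,0.095,0],[-0.06,0.135,0],[-0.08,0.175,0],[-0.1,0.215,0],[-0.115,0.255,0],[-0.13,0.29,0],[-0.15,0.325,0],[-0.158,0.347,0]], "turn": [0,0,0,0,0,0,0,0,0,0]}}

```text
time_s: 4.58
tcp_pos: [0.438, -0.2088, 0.1513]
eef_rot: [-180.0, 0.1, 13.1]
contact_force: [0.1, 0.6, 0.5]
gripper_width: 0.0251
```

{"name": "servo_tool", "arguments": {"grip": [0.8,0.8,0.8,0.8,0.8,0.8], "translation": [[0,0,0],[0,0,0.02],[0,0,0.04],[0,0,0.06],[0,0,0.08],[0,0,0.08]], "turn": [0,0,0,0,0,0]}}

```text
time_s: 5.08
tcp_pos: [0.4373, -0.2056, 0.0681]
eef_rot: [-179.9, 0.4, 13.1]
contact_force: [-2.0, 1.0, -0.6]
gripper_width: 0.0253
```

Run:
```python
from h import *
im,d=capture("side");s=r.get_state();print(s['tcp_pos'],s['eef_rot'],s['gripper_width'],s['time_s'],s['joints'])
c=cv2.resize(im[140:300,160:340],None,fx=4,fy=3.75,interpolation=cv2.INTER_CUBIC);cv2.imwrite("pics/s3.png",c)
```

```text
[ 0.43845204 -0.20582105  0.06996314] [-179.92162246    0.27327182   13.11897885] 0.02555762463418388 5.1333 [-1.82346238e+00  1.24440739e+01 -3.44100478e+01 -7.65822552e-03
 -4.34301192e+01  1.04947829e+02]
```

View pics/s3.png

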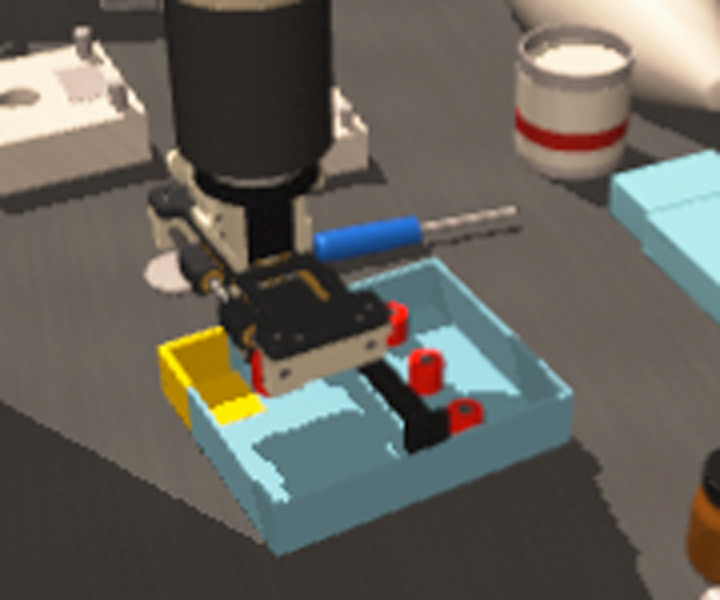

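{"name": "servo_tool", "arguments": {"grip": [0.8,0.8,0.8,0.8,0.8,0.8], "translation": [[0,0,0.015],[0,0,0.03],[0,0,0.04],[0,0,0.045],[0,0,0.045],[0,0,0.045]], "turn": [0,0,0,0,0,0]}}

```text
time_s: 5.63
tcp_pos: [0.4409, -0.2061, 0.0274]
eef_rot: [180.0, -0.0, 13.2]
contact_force: [-0.4, -0.0, 0.6]
gripper_width: 0.025
```

{"name": "servo_tool", "arguments": {"grip": [0.8,0.8,0.8,0.8], "translation": [[0,0,0.002],[0,0,0.004],[0,0,0.004],[0,0,0.004]], "turn": [0,0,0,0]}}

```text
time_s: 5.97
tcp_pos: [0.4404, -0.2061, 0.0228]
eef_rot: [180.0, -0.0, 13.1]
contact_force: [-0.5, -0.0, 0.0]
gripper_width: 0.0253
```

Still no contact; one more millimetre, then let go and rise.

{"name": "servo_tool", "arguments": {"grip": [0.8,0.8,0.2,0.1,0.1,0.1,0.1,0.1,0.1,0.1], "translation": [[0,0,0.001],[0,0,0.001],[0,0,0.001],[0,0,0.001],[0,0,0.001],[0,0,0.001],[0,0,0.001],[0,0,-0.03],[0,0,-0.07],[0,0,-0.1]], "turn": [0,0,0,0,0,0,0,0,0,0]}}

```text
time_s: 6.8
tcp_pos: [0.4404, -0.2062, 0.1246]
eef_rot: [180.0, 0.0, 13.2]
contact_force: [1.5, 0.9, 0.2]
gripper_width: 0.0392
```

Run:
```python
from h import *
im,d=capture("side");s=r.get_state();print(s['tcp_pos'],s['eef_rot'],s['gripper_width'],s['time_s'],s['joints'])
c=cv2.resize(im[140:300,160:340],None,fx=4,fy=3.75,interpolation=cv2.INTER_CUBIC);cv2.imwrite("pics/s4.png",c)
```

```text
[ 0.44376372 -0.20695278  0.13028119] [179.75754533  -0.4401057   13.22573353] 0.039587824260249115 6.85 [ -1.84104971   7.87473017 -30.34549731   0.15341787 -51.29187274
 104.97042137]
```

View pics/s4.png

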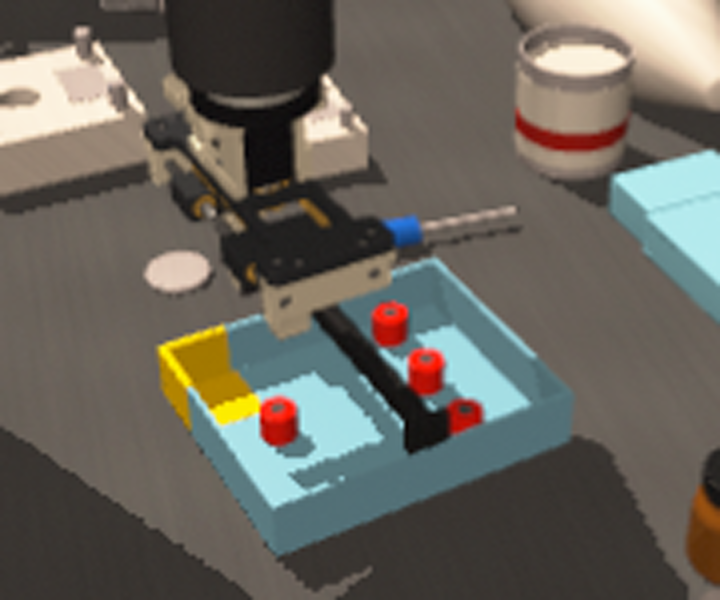

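{"name": "servo_tool", "arguments": {"grip": [-0.5,-0.5,-0.5,-0.5,-0.5,-0.5,-0.5,-0.5,-0.5,-0.5], "translation": [[0,0,-0.04],[0,0,-0.08],[0,0,-0.12],[0.04,0,-0.16],[0.6,0,-0.16],[0.6,0,-0.16],[0.6,0,-0.16],[0.6,0,-0.16],[0.6,0,-0.16],[0.6,0,-0.16]], "turn": [0,0,0,0,0,0,0,0,0,0]}}

```text
time_s: 7.68
tcp_pos: [0.7142, -0.142, 0.2763]
eef_rot: [-180.0, 0.0, 13.1]
contact_force: [-0.1, -0.6, 0.5]
gripper_width: 0.066
```

{"name": "servo_tool", "arguments": {"grip": [-0.5,-0.5,-0.5,-0.5,-0.5,-0.5], "translation": [[0.4,0,0],[0.4,0,0],[0.4,0,0],[0.4,0,0],[0.4,0,0],[0.4,0,0]], "turn": [0,0,0,0,0,0]}}

```text
time_s: 8.18
tcp_pos: [0.944, -0.0881, 0.2757]
eef_rot: [-180.0, 0.1, 13.2]
contact_force: [1.6, -0.1, -0.3]
gripper_width: 0.0655
```

Run:
```python
from h import *
s=r.get_state();print(s['tcp_pos'],s['eef_rot'],s['gripper_width'],s['time_s'],s['joints'])
```

```text
[ 0.94395748 -0.08810187  0.27574963] [-1.79972194e+02  7.37049266e-02  1.31665965e+01] 0.06553991402391254 8.1833 [ 6.33217040e+00  5.18194702e+01  6.21555017e+01 -1.91526945e-02
 -1.00412521e+02  9.68309593e+01]
```

{"name": "servo_tool", "arguments": {"grip": [-0.5,-0.5,-0.5,-0.5,-0.5,-0.5], "translation": [[0.2,0,0],[0.2,0,0],[0.2,0,0],[0.2,0,0],[0.2,0,0],[0.2,0,0]], "turn": [0,0,0,0,0,0]}}

```text
time_s: 8.68
tcp_pos: [1.0018, -0.0453, 0.2348]
eef_rot: [179.1, -2.3, 13.2]
contact_force: [-0.5, -0.3, 0.9]
gripper_width: 0.0658
```

Run:
```python
from h import *
s=r.get_state();print(s['tcp_pos'],s['eef_rot'],s['gripper_width'],s['time_s'],s['joints'])
```

```text
[ 1.0018058  -0.04531397  0.23481428] [179.12191123  -2.33877854  13.16597542] 0.0657782031116202 8.6833 [   8.70199434   59.02744359   71.71146017    0.70476807 -100.2832741
   94.58640023]
```

{"name": "servo_tool", "arguments": {"grip": [-0.5,-0.5,-0.5,-0.5,-0.5,-0.5], "translation": [[0.4,0,0],[0.4,0,0],[0.4,0,0],[0.4,0,0],[0.4,0,0],[0.4,0,0]], "turn": [0,0,0,0,0,0]}}

```text
time_s: 9.18
tcp_pos: [1.0392, 0.0026, 0.1788]
eef_rot: [178.4, -4.4, 13.2]
contact_force: [0.1, 0.1, -0.7]
gripper_width: 0.0661
```

Run:
```python
from h import *
s=r.get_state();print(s['tcp_pos'],s['eef_rot'],s['gripper_width'],s['time_s'],s['joints'])
```

```text
[1.03918586 0.00257725 0.17878989] [178.42849137  -4.36444529  13.21468402] 0.0661336740433992 9.1833 [ 11.30254791  62.49365988  71.70613596   1.43016106 -94.79666988
  92.02679398]
```

{"name": "servo_tool", "arguments": {"grip": [-0.5,-0.5,-0.5,-0.5,-0.5,-0.5], "translation": [[0.1,0.02,-0.4],[0.1,0.02,-0.4],[0.1,0.02,-0.4],[0.1,0.02,-0.4],[0.1,0.02,-0.4],[0.1,0.02,-0.4]], "turn": [0,0,0,0,0,0]}}

```text
time_s: 9.68
tcp_pos: [0.9738, 0.0047, 0.3518]
eef_rot: [177.8, -6.2, 13.2]
contact_force: [0.5, 0.0, 0.4]
gripper_width: 0.0656
```

Run:
```python
from h import *
s=r.get_state();print(s['tcp_pos'],s['eef_rot'],s['gripper_width'],s['time_s'],s['joints'])
```

```text
[0.97376676 0.00467749 0.35175968] [177.79878652  -6.17299608  13.23956709] 0.06562054099491874 9.6833 [  12.46612101   52.31915788   71.71119281    2.17517976 -103.18087045
   91.26570996]
```

```bash
cat >> h.py <<'E'
from scipy.spatial.transform import Rotation as Ro
def st(goal=None,yawgoal=None):
    s=r.get_state();R=Ro.from_euler('xyz',s['eef_rot'],degrees=True).as_matrix()
    z=R[:,2];print('t',round(s['time_s'],2),'p',s['tcp_pos'].round(4),'rpy',s['eef_rot'].round(2),'q',s['joints'].round(1),'w',round(s['gripper_width'],4),'F',np.round(s['contact_force'],1))
    print(' tilt',round(float(np.degrees(np.arccos(-z[2]))),2),'fingers-lean az',round(float(np.degrees(np.arctan2(z[1],z[0]))),1))
    if goal is not None: print(' tool shift',(R.T@(np.array(goal)-s['tcp_pos'])).round(4))
    return s,R
E
python3 -c "
from h import *
st([.40,-.1,.32])"
```

```text
t 9.68 p [0.9738 0.0047 0.3518] rpy [177.8   -6.17  13.24] q [  12.5   52.3   71.7    2.2 -103.2   91.3] w 0.0656 F [0.5 0.  0.4]
 tilt 6.55 fingers-lean az -6.4
 tool shift [-0.5825 -0.0283 -0.0322]
```

{"name": "servo_tool", "arguments": {"grip": [-0.5,-0.5,-0.5,-0.5,-0.5,-0.5,-0.5,-0.5,-0.5,-0.5], "translation": [[-0.58,-0.028,-0.032],[-0.58,-0.028,-0.032],[-0.58,-0.028,-0.032],[-0.58,-0.028,-0.032],[-0.58,-0.028,-0.032],[-0.58,-0.028,-0.032],[-0.58,-0.028,-0.032],[-0.58,-0.028,-0.032],[-0.58,-0.028,-0.032],[-0.58,-0.028,-0.032]], "turn": [0.12,0.24,0.36,0.48,0.6,0.72,0.84,0.96,1.08,1.2]}}

```text
time_s: 10.52
tcp_pos: [0.5996, -0.0638, 0.3304]
eef_rot: [-175.3, -4.5, -53.2]
contact_force: [0.2, 0.7, 1.3]
gripper_width: 0.0652
```

```bash
python3 -c "
from h import *
st([.40,-.1,.32])"
```

```text
t 10.52 p [ 0.5996 -0.0638  0.3304] rpy [-175.25   -4.46  -53.22] q [ 14.    6.8  -5.4   2.4 -71.7  22.4] w 0.0652 F [0.2 0.7 1.3]
 tilt 6.51 fingers-lean az -6.3
 tool shift [-0.091   0.1812 -0.0117]
```

{"name": "servo_tool", "arguments": {"grip": [-0.5,-0.5,-0.5,-0.5,-0.5,-0.5,-0.5,-0.5], "translation": [[-0.15,0.3,-0.012],[-0.15,0.3,-0.012],[-0.15,0.3,-0.012],[-0.15,0.3,-0.012],[-0.15,0.3,-0.012],[-0.15,0.3,-0.012],[-0.15,0.3,-0.012],[-0.15,0.3,-0.012]], "turn": [0.12,0.24,0.36,0.4,0.4,0.4,0.4,0.4]}}

```text
time_s: 11.18
tcp_pos: [0.2733, -0.1263, 0.3062]
eef_rot: [-173.9, -2.3, -75.8]
contact_force: [0.4, 0.4, 1.3]
gripper_width: 0.0657
```

```bash
python3 -c "
from h import *
st([.35,-.1,.32])"
```

```text
t 11.18 p [ 0.2733 -0.1263  0.3062] rpy [-173.93   -2.29  -75.76] q [ 19.5 -28.2 -35.2   2.9 -77.1  -5.6] w 0.0657 F [0.4 0.4 1.3]
 tilt 6.49 fingers-lean az -6.4
 tool shift [-0.006  -0.0819 -0.0055]
```

```bash
cat > kin.py <<'E'
import numpy as np
from scipy.optimize import least_squares
D=[([.18046,.64991,.22562],[90.991,20.592,.634,0,-70.138,-16.5],0),
([.51783,.16839,.15884],[38.739,11.278,-21.703,.162,-56.65,64.38],0),
([.43845,-.20582,.06996],[-1.823,12.444,-34.41,0,-43.43,104.95],0),
([.44376,-.20695,.13028],[-1.841,7.875,-30.345,.15,-51.29,104.97],0),
([.94396,-.0881,.27575],[6.332,51.819,62.1555,-.02,-100.41,96.83],0),
([1.0018,-.04531,.23481],[8.702,59.027,71.711,.705,-100.283,94.59],1),
([1.03919,.00258,.17879],[11.303,62.494,71.706,1.43,-94.797,92.03],1),
([.97377,.00468,.35176],[12.466,52.319,71.711,2.175,-103.181,91.266],1),
([.2733,-.1263,.3062],[19.5,-28.2,-35.2,2.9,-77.1,-5.6],1)]
def fk(q,P):
    a1,off,z0,L2,L3,c,lt=P;q=np.radians(q);q1,q2,q3,q5=q[0],q[1],q[2],q[4]
    e=q3-q2;lean=-(q2-q3-q5-np.pi/2)
    R=a1+L2*np.sin(q2)+L3*np.cos(e)-c*np.sin(e)+lt*np.sin(lean)
    Z=z0+L2*np.cos(q2)+L3*np.sin(e)+c*np.cos(e)-lt*np.cos(lean)
    return np.array([R*np.cos(q1)-off*-np.sin(q1)*-1, R*np.sin(q1)-off*np.cos(q1),Z]) if False else np.array([R*np.cos(q1)+off*np.sin(q1),R*np.sin(q1)-off*np.cos(q1),Z])
f=lambda P:np.concatenate([(fk(q,P)-p) for p,q,_ in D])
s=least_squares(f,[.05,.19,.4,.4,.4,0,.3]);P=s.x
if __name__=="__main__": print(P.round(4),(f(P)*1000).reshape(-1,3).round(0).tolist())
E
python3 kin.py
```

```text
[-0.0052  0.1971  0.2041  0.6023  0.4679  0.0034  0.3836] [[5.0, 0.0, 2.0], [3.0, -3.0, 1.0], [0.0, -5.0, -0.0], [-0.0, -5.0, 0.0], [-0.0, -6.0, 4.0], [-0.0, -1.0, 2.0], [-0.0, 4.0, -1.0], [-1.0, 9.0, -2.0], [-5.0, 12.0, -6.0]]
```

Run:
```python
from kin import *
for q3 in(-58.2,71.7):
  for lean in (6,0,-30,30):
    print(q3,lean)
    for q2 in range(-80,80,8):
        q5=q2-q3-90+lean
        if not -174<q5<-.2: continue
        p=fk(np.array([0,q2,q3,0,q5,0]),P)
        if .1<p[2]<.6: print('   q2',q2,'q5',round(q5),'R',p[0].round(3),'r',np.hypot(p[0],.197).round(3),'z',p[2].round(3))
```

```text
-58.2 6
   q2 -80 q5 -106 R -0.125 r 0.233 z 0.104
   q2 -72 q5 -98 R -0.084 r 0.214 z 0.124
   q2 -64 q5 -90 R -0.041 r 0.201 z 0.137
   q2 -56 q5 -82 R 0.003 r 0.197 z 0.145
   q2 -48 q5 -74 R 0.048 r 0.203 z 0.146
   q2 -40 q5 -66 R 0.093 r 0.218 z 0.141
   q2 -32 q5 -58 R 0.137 r 0.24 z 0.13
   q2 -24 q5 -50 R 0.179 r 0.266 z 0.113
-58.2 0
   q2 -80 q5 -112 R -0.165 r 0.257 z 0.102
   q2 -72 q5 -104 R -0.124 r 0.233 z 0.122
   q2 -64 q5 -96 R -0.081 r 0.213 z 0.135
   q2 -56 q5 -88 R -0.037 r 0.2 z 0.143
   q2 -48 q5 -80 R 0.008 r 0.197 z 0.144
   q2 -40 q5 -72 R 0.053 r 0.204 z 0.139
   q2 -32 q5 -64 R 0.097 r 0.22 z 0.128
   q2 -24 q5 -56 R 0.139 r 0.241 z 0.111
-58.2 -30
   q2 -80 q5 -142 R -0.357 r 0.408 z 0.153
   q2 -72 q5 -134 R -0.316 r 0.373 z 0.173
   q2 -64 q5 -126 R -0.273 r 0.337 z 0.187
   q2 -56 q5 -118 R -0.229 r 0.302 z 0.194
   q2 -48 q5 -110 R -0.184 r 0.269 z 0.195
   q2 -40 q5 -102 R -0.139 r 0.241 z 0.19
   q2 -32 q5 -94 R -0.095 r 0.219 z 0.179
   q2 -24 q5 -86 R -0.053 r 0.204 z 0.162
   q2 -16 q5 -78 R -0.014 r 0.198 z 0.139
   q2 -8 q5 -70 R 0.021 r 0.19
[... 398 characters left out ...]
R 0.405 r 0.45 z 0.111
71.7 6
   q2 40 q5 -116 R 0.818 r 0.842 z 0.533
   q2 48 q5 -108 R 0.91 r 0.931 z 0.417
   q2 56 q5 -100 R 0.984 r 1.003 z 0.289
   q2 64 q5 -92 R 1.039 r 1.058 z 0.153
71.7 0
   q2 40 q5 -122 R 0.778 r 0.803 z 0.531
   q2 48 q5 -114 R 0.869 r 0.891 z 0.415
   q2 56 q5 -106 R 0.944 r 0.964 z 0.287
   q2 64 q5 -98 R 0.999 r 1.019 z 0.151
71.7 -30
   q2 40 q5 -152 R 0.586 r 0.619 z 0.582
   q2 48 q5 -144 R 0.678 r 0.706 z 0.466
   q2 56 q5 -136 R 0.752 r 0.777 z 0.339
   q2 64 q5 -128 R 0.808 r 0.831 z 0.202
71.7 30
   q2 40 q5 -92 R 0.97 r 0.99 z 0.582
   q2 48 q5 -84 R 1.061 r 1.079 z 0.466
   q2 56 q5 -76 R 1.135 r 1.152 z 0.339
   q2 64 q5 -68 R 1.191 r 1.207 z 0.202
```

```bash
cat > tote.py <<'E'
from h import *
def tote():
    o=[]
    for n in("top","side"):
        im,d=capture(n);W=cloud(n,d)
        sel=lambda x0,x1,y0,y1,z0,z1:(W[...,0]>x0)&(W[...,0]<x1)&(W[...,1]>y0)&(W[...,1]<y1)&(W[...,2]>z0)&(W[...,2]<z1)
        P=W[sel(.36,.62,-.31,-.07,.062,.085)&(im.max(2)<75)]
        print(n,'handle',len(P),cv2.minAreaRect(P[:,:2].astype(np.float32)))
        P=W[sel(.33,.66,-.34,-.05,.010,.056)&(masks(im)['blue']|masks(im)['yellow'])]
        print(n,'tote',len(P),cv2.minAreaRect(P[:,:2].astype(np.float32)))
        cv2.imwrite(f"pics/{n}_g.png",im)
E
python3 -c "
from tote import *
tote(); st([.5,-.2015,.15])"
```

```text
top handle 137 ((0.5003544688224792, -0.20091409981250763), (0.02610103413462639, 0.17637525498867035), 13.949358940124512)
top tote 853 ((0.5015849471092224, -0.20144104957580566), (0.22036606073379517, 0.18251344561576843), 13.207996368408203)
side handle 374 ((0.49794983863830566, -0.2042483687400818), (0.029403528198599815, 0.1811208724975586), 12.989511489868164)
side tote 1215 ((0.498336523771286, -0.2017897367477417), (0.22187255322933197, 0.1859729140996933), 13.365079879760742)
t 11.28 p [ 0.2706 -0.1268  0.3076] rpy [-173.46   -2.22  -75.75] q [ 19.5 -28.9 -35.4   2.9 -77.2  -5.6] w 0.0658 F [1.9 0.1 0.6]
 tilt 6.91 fingers-lean az -4.4
 tool shift [ 0.1226 -0.1842  0.1846]
```

View pics/top_g.png

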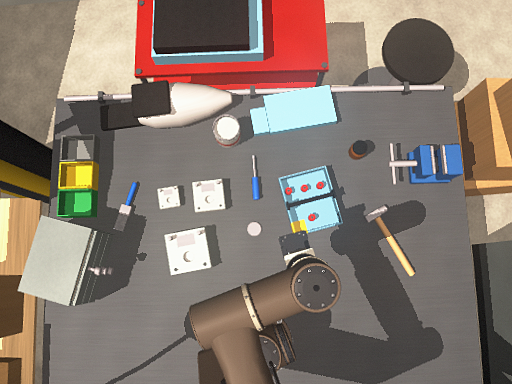

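{"name": "servo_tool", "arguments": {"grip": [-0.4,-0.4,-0.4,-0.4,-0.4,-0.4,-0.4,-0.4,-0.4], "translation": [[0.0175,-0.026,0.024],[0.035,-0.052,0.048],[0.0525,-0.078,0.072],[0.07,-0.104,0.096],[0.0875,-0.13,0.12],[0.105,-0.157,0.145],[0.122,-0.184,0.17],[0.122,-0.184,0.17],[0.122,-0.184,0.17]], "turn": [0.014,0.014,0.014,0.014,0.014,0.014,0.014,0.014,0.014]}}

```text
time_s: 12.03
tcp_pos: [0.5015, -0.2005, 0.1583]
eef_rot: [-174.3, -2.1, -76.6]
contact_force: [-0.0, -0.3, 1.3]
gripper_width: 0.0612
```

```bash
python3 -c "
from h import *
st([.502,-.2015,.047])"
```

```text
t 12.03 p [ 0.5015 -0.2005  0.1583] rpy [-174.29   -2.12  -76.57] q [ -0.5   7.6 -27.    0.9 -49.3  13.5] w 0.0612 F [-0.  -0.3  1.3]
 tilt 6.09 fingers-lean az -6.9
 tool shift [-0.0031  0.0108  0.1107]
```

{"name": "servo_tool", "arguments": {"grip": [-0.4,-0.4,-0.4,-0.4,-0.4,-0.4,-0.4], "translation": [[-0.001,0.003,0.03],[-0.002,0.006,0.06],[-0.003,0.009,0.085],[-0.003,0.01,0.1],[-0.003,0.011,0.11],[-0.003,0.011,0.11],[-0.003,0.011,0.11]], "turn": [0,0,0,0,0,0,0]}}

```text
time_s: 12.62
tcp_pos: [0.5023, -0.201, 0.0523]
eef_rot: [-173.9, -2.2, -76.5]
contact_force: [-0.8, 0.4, -0.1]
gripper_width: 0.0615
```

Run:
```python
from h import *
st([.502,-.2015,.047])
im,d=capture("side")
c=cv2.resize(im[140:300,160:340],None,fx=4,fy=3.75,interpolation=cv2.INTER_CUBIC);cv2.imwrite("pics/s5.png",c)
```

```text
t 12.62 p [ 0.5023 -0.201   0.0523] rpy [-173.86   -2.25  -76.49] q [ -0.5  15.3 -34.5   1.2 -33.7  13.2] w 0.0615 F [-0.8  0.4 -0.1]
 tilt 6.54 fingers-lean az -6.5
 tool shift [0.0002 0.001  0.0052]
```

View pics/s5.png

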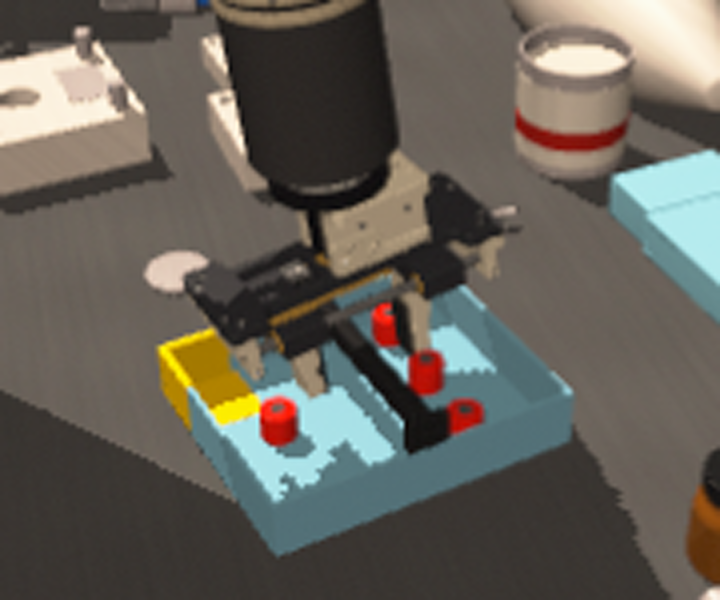

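{"name": "servo_tool", "arguments": {"grip": [-0.4,-0.4,0.3,0.7,0.9,0.9,0.9,0.9,0.9,0.9], "translation": [[0,0.001,0.003],[0,0.001,0.005],[0,0.001,0.005],[0,0.001,0.005],[0,0.001,0.005],[0,0.001,0.005],[0,0.001,0.005],[0,0.001,0.005],[0,0.001,0.005],[0,0.001,0.005]], "turn": [0,0,0,0,0,0,0,0,0,0], "newtons": 10}}

```text
time_s: 13.5
tcp_pos: [0.5021, -0.2015, 0.0459]
eef_rot: [-173.9, -2.2, -76.5]
contact_force: [0.6, 0.9, -0.2]
gripper_width: 0.0156
```

{"name": "servo_tool", "arguments": {"grip": [1,1,1], "translation": [[0,0,0],[0,0,0],[0,0,0]], "turn": [0,0,0], "newtons": 20}}

```text
time_s: 13.75
tcp_pos: [0.5021, -0.2015, 0.0459]
eef_rot: [-173.9, -2.2, -76.5]
contact_force: [1.9, 1.1, -0.6]
gripper_width: 0.0152
```

Run:
```python
from h import *
st([.502,-.2015,.047])
im,d=capture("side")
c=cv2.resize(im[140:300,160:340],None,fx=4,fy=3.75,interpolation=cv2.INTER_CUBIC);cv2.imwrite("pics/s6.png",c)
```

```text
t 13.75 p [ 0.5021 -0.2015  0.0459] rpy [-173.92   -2.23  -76.49] q [ -0.6  15.9 -34.8   1.2 -32.9  13.2] w 0.0152 F [ 1.9  1.1 -0.6]
 tilt 6.47 fingers-lean az -6.6
 tool shift [ 0.0001 -0.     -0.0011]
```

View pics/s6.png

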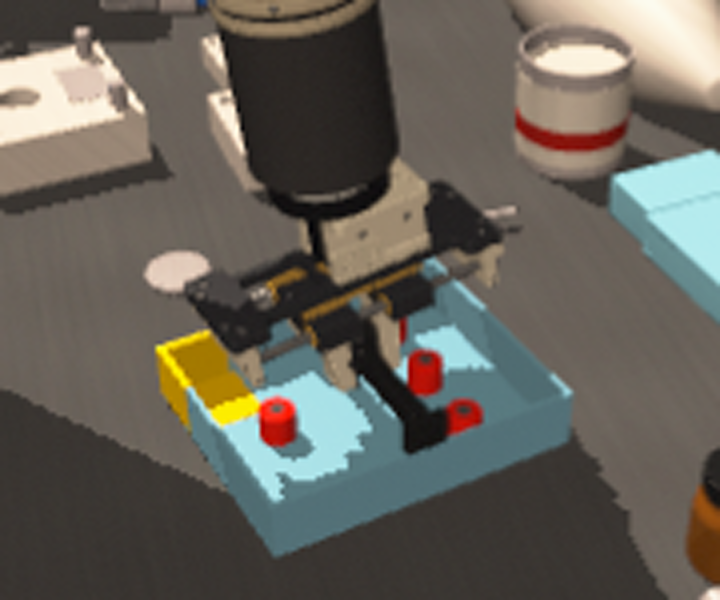

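Gripped (15 mm wide, tote still flat). Tighten in steps and lift a little.

{"name": "servo_tool", "arguments": {"grip": [1,1,1], "translation": [[0,0,0],[0,0,0],[0,0,0]], "turn": [0,0,0], "newtons": 40}}

```text
time_s: 14.05
tcp_pos: [0.502, -0.2015, 0.046]
eef_rot: [-173.9, -2.2, -76.5]
contact_force: [2.1, 0.5, 3.4]
gripper_width: 0.0144
```

{"name": "servo_tool", "arguments": {"grip": [1,1,1,1,1,1], "translation": [[0,0,0],[0,0,0],[0,0,-0.005],[0,0,-0.015],[0,0,-0.03],[0,0,-0.05]], "turn": [0,0,0,0,0,0], "newtons": 60}}

```text
time_s: 14.55
tcp_pos: [0.4934, -0.2006, 0.0943]
eef_rot: [-174.2, -2.1, -76.6]
contact_force: [-0.1, 0.0, -4.6]
gripper_width: 0.0133
```

Run:
```python
from h import *
st()
im,d=capture("side")
c=cv2.resize(im[140:300,160:340],None,fx=4,fy=3.75,interpolation=cv2.INTER_CUBIC);cv2.imwrite("pics/s7.png",c)
```

```text
t 14.55 p [ 0.4934 -0.2006  0.0943] rpy [-174.24   -2.09  -76.56] q [ -0.5  11.3 -32.5   1.  -40.1  13.4] w 0.0133 F [-0.1  0.  -4.6]
 tilt 6.13 fingers-lean az -6.4
```

View pics/s7.png

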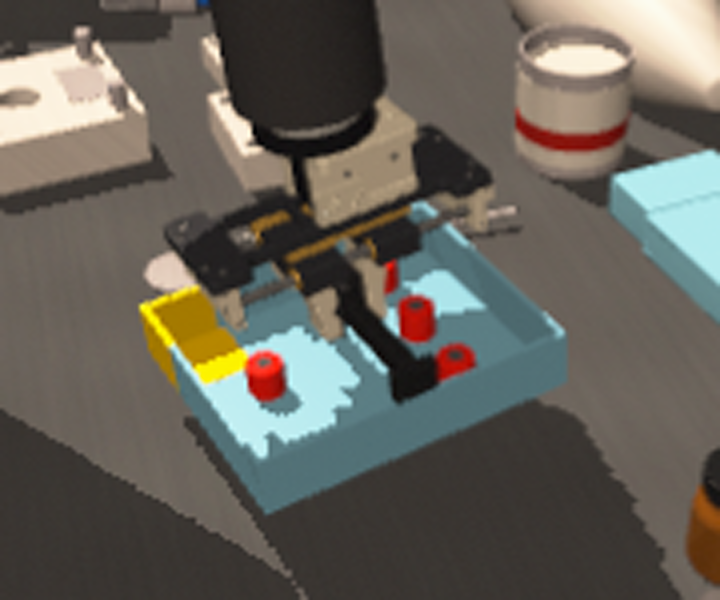

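Run:
```python
from h import *
st([.5,-.2,.42]); st([.885,-.287,.42])
```

```text
t 14.6 p [ 0.4957 -0.201   0.0991] rpy [-173.9    -2.25  -76.51] q [ -0.5  11.  -32.2   1.1 -40.4  13.4] w 0.0136 F [ 1.3 -0.  -0.4]
 tilt 6.5 fingers-lean az -6.7
 tool shift [ 0.0126 -0.0384 -0.3184]
t 14.6 p [ 0.4957 -0.201   0.0991] rpy [-173.9    -2.25  -76.51] q [ -0.5  11.  -32.2   1.1 -40.4  13.4] w 0.0136 F [ 1.3 -0.  -0.4]
 tilt 6.5 fingers-lean az -6.7
 tool shift [ 0.1868 -0.3898 -0.274 ]
```

{"name": "servo_tool", "arguments": {"grip": [1,1,1,1,1,1,1,1,1,1], "translation": [[0,0,-0.01],[0.002,-0.004,-0.03],[0.003,-0.008,-0.055],[0.004,-0.012,-0.085],[0.006,-0.017,-0.115],[0.008,-0.022,-0.145],[0.012,-0.03,-0.175],[0.018,-0.042,-0.205],[0.028,-0.063,-0.23],[0.04,-0.09,-0.25]], "turn": [0,0,0,-0.02,-0.05,-0.08,-0.12,-0.16,-0.2,-0.24]}}

```text
time_s: 15.43
tcp_pos: [0.5632, -0.2151, 0.3575]
eef_rot: [-174.6, -3.6, -62.7]
contact_force: [0.6, -0.1, -5.4]
gripper_width: 0.014
```

Run:
```python
from h import *
st([.885,-.287,.42])
```

```text
t 15.43 p [ 0.5632 -0.2151  0.3575] rpy [-174.59   -3.59  -62.71] q [ -2.1   6.6  -1.5   0.5 -75.5  29.4] w 0.014 F [ 0.6 -0.1 -5.4]
 tilt 6.49 fingers-lean az -6.1
 tool shift [ 0.2149 -0.2565 -0.0251]
```

{"name": "servo_tool", "arguments": {"grip": [1,1,1,1,1,1,1,1,1,1], "translation": [[0.02,-0.024,-0.01],[0.042,-0.05,-0.018],[0.066,-0.078,-0.024],[0.09,-0.107,-0.026],[0.114,-0.136,-0.026],[0.138,-0.165,-0.026],[0.16,-0.191,-0.026],[0.18,-0.215,-0.026],[0.196,-0.234,-0.026],[0.207,-0.247,-0.026]], "turn": [-0.03,-0.06,-0.09,-0.12,-0.15,-0.15,-0.15,-0.15,-0.15,-0.15]}}

```text
time_s: 16.27
tcp_pos: [0.8754, -0.285, 0.4126]
eef_rot: [-175.4, -4.1, -54.2]
contact_force: [0.1, -0.2, -5.0]
gripper_width: 0.0137
```

Run:
```python
from h import *
s,R=st([.885,-.287,.42])
a=np.radians(-6); print('push dir in tool',(R.T@np.array([np.cos(a),np.sin(a),0])).round(3),'up',(R.T@[0,0,1]).round(3))
im,d=capture("side"); cv2.imwrite("pics/s8.png",im)
```

```text
t 16.27 p [ 0.8754 -0.285   0.4126] rpy [-175.42   -4.09  -54.19] q [  -6.    45.2   66.2   -0.  -104.8   42. ] w 0.0137 F [ 0.1 -0.2 -5. ]
 tilt 6.14 fingers-lean az -5.9
 tool shift [ 0.0078 -0.0072 -0.0063]
push dir in tool [ 0.665 -0.739  0.107] up [ 0.071 -0.08  -0.994]
```

View pics/s8.png

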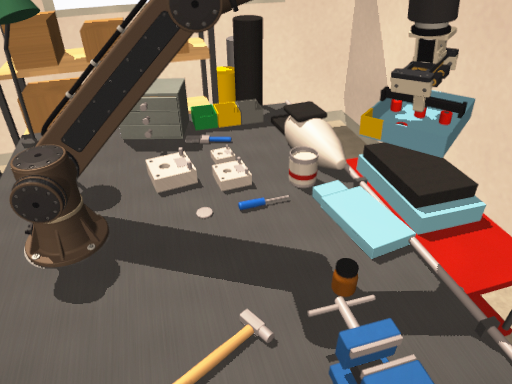

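{"name": "servo_tool", "arguments": {"grip": [1,1,1,1,1,1], "translation": [[0.02,-0.022,0],[0.2,-0.222,0],[0.2,-0.222,0],[0.2,-0.222,0],[0.2,-0.222,0],[0.2,-0.222,0]], "turn": [0,0,0,0,0,0]}}

```text
time_s: 16.82
tcp_pos: [0.9432, -0.2686, 0.363]
eef_rot: [-174.0, -6.2, -54.4]
contact_force: [0.7, -0.0, -5.4]
gripper_width: 0.0137
```

Run:
```python
from h import *
s,R=st()
a=np.radians(-6); print('push dir in tool',(R.T@np.array([np.cos(a),np.sin(a),0])).round(3),'up',(R.T@[0,0,1]).round(3))
```

```text
t 16.82 p [ 0.9432 -0.2686  0.363 ] rpy [-174.04   -6.2   -54.38] q [  -4.3   51.4   71.6    0.9 -101.6   40.5] w 0.0137 F [ 0.7 -0.  -5.4]
 tilt 8.59 fingers-lean az -10.3
push dir in tool [ 0.66  -0.736  0.149] up [ 0.108 -0.103 -0.989]
```

{"name": "servo_tool", "arguments": {"grip": [1,1,1], "translation": [[0.184,-0.202,-0.123],[0.184,-0.202,-0.123],[0.184,-0.202,-0.123]], "turn": [0,0,0]}}

```text
time_s: 17.07
tcp_pos: [0.9572, -0.2564, 0.3778]
eef_rot: [-172.6, -8.3, -54.6]
contact_force: [0.2, 0.3, -4.2]
gripper_width: 0.0134
```

Run:
```python
from h import *
s,R=st()
```

```text
t 17.07 p [ 0.9572 -0.2564  0.3778] rpy [-172.62   -8.31  -54.64] q [ -3.1  50.9  71.7   1.9 -99.9  39.5] w 0.0134 F [ 0.2  0.3 -4.2]
 tilt 11.1 fingers-lean az -12.8
```

```bash
cat > push.py <<'E'
from h import *
import sys
az=np.radians(float(sys.argv[1]));el=np.radians(float(sys.argv[2]))
s,R=st()
print('push',(.3*R.T@np.array([np.cos(el)*np.cos(az),np.cos(el)*np.sin(az),np.sin(el)])).round(3),'tote yaw',round(s['eef_rot'][2]+90,1))
x=Ro.from_euler('xyz',s['eef_rot'],degrees=True).as_matrix(); tx=-x[:,1]; ty=x[:,0]
g=np.array([-tx[2],-ty[2]]);print('downhill in tote frame',np.degrees(np.arctan2(g[1],g[0])).round(1))
E
python3 push.py -18 33
```

```text
t 17.07 p [ 0.9572 -0.2564  0.3778] rpy [-172.62   -8.31  -54.64] q [ -3.1  50.9  71.7   1.9 -99.9  39.5] w 0.0134 F [ 0.2  0.3 -4.2]
 tilt 11.1 fingers-lean az -12.8
push [ 0.223 -0.166 -0.112] tote yaw 35.4
downhill in tote frame -131.3
```

{"name": "servo_tool", "arguments": {"grip": [1,1,1,1], "translation": [[0.223,-0.166,-0.112],[0.223,-0.166,-0.112],[0.223,-0.166,-0.112],[0.223,-0.166,-0.112]], "turn": [0,0,0,0]}}

```text
time_s: 17.4
tcp_pos: [0.966, -0.2644, 0.3871]
eef_rot: [-171.4, -10.1, -54.9]
contact_force: [-0.3, 1.1, -5.6]
gripper_width: 0.0135
```

```bash
sed -i 's/ty=x\[:,0\]/ty=-x[:,0]/' push.py; python3 push.py -25 33
```

```text
t 17.4 p [ 0.966  -0.2644  0.3871] rpy [-171.39  -10.12  -54.92] q [ -3.3  50.6  71.7   2.5 -98.   39.8] w 0.0135 F [-0.3  1.1 -5.6]
 tilt 13.26 fingers-lean az -14.2
push [ 0.243 -0.142 -0.102] tote yaw 35.1
downhill in tote frame 130.0
```

{"name": "servo_tool", "arguments": {"grip": [1,1], "translation": [[0.2,-0.185,-0.11],[0.2,-0.185,-0.11]], "turn": [0,0]}}

```text
time_s: 17.57
tcp_pos: [0.9779, -0.2624, 0.3978]
eef_rot: [-170.1, -12.0, -55.3]
contact_force: [0.1, -0.5, -3.9]
gripper_width: 0.0133
```

{"name": "servo_tool", "arguments": {"grip": [1,1], "translation": [[0.2,-0.185,-0.11],[0.2,-0.185,-0.11]], "turn": [0,0]}}

```text
time_s: 17.73
tcp_pos: [0.9877, -0.2591, 0.4119]
eef_rot: [-168.7, -13.9, -55.6]
contact_force: [-0.1, 0.4, -4.4]
gripper_width: 0.014
```

{"name": "servo_tool", "arguments": {"grip": [1,1], "translation": [[0.2,-0.185,-0.11],[0.2,-0.185,-0.11]], "turn": [0,0]}}

```text
time_s: 17.9
tcp_pos: [0.9959, -0.2563, 0.4276]
eef_rot: [-167.4, -15.7, -56.0]
contact_force: [0.4, -0.9, -4.0]
gripper_width: 0.0136
```

```bash
python3 push.py -15 30;python3 - <<'E'
from h import *
im,d=capture("side"); cv2.imwrite("pics/s9.png",cv2.resize(im[0:190,330:512],None,fx=3,fy=3,interpolation=cv2.INTER_CUBIC))
E
```

```text
t 17.9 p [ 0.9959 -0.2563  0.4276] rpy [-167.41  -15.69  -55.95] q [ -1.9  49.3  71.7   4.9 -92.9  38.8] w 0.0136 F [ 0.4 -0.9 -4. ]
 tilt 20.02 fingers-lean az -16.4
push [ 0.229 -0.186 -0.052] tote yaw 34.0
downhill in tote frame 127.8
```

View pics/s9.png

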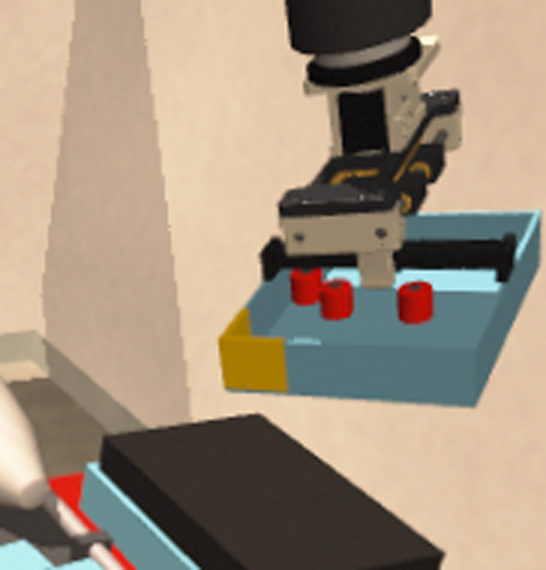

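{"name": "servo_tool", "arguments": {"grip": [1,1], "translation": [[0.2,-0.2,-0.08],[0.2,-0.2,-0.08]], "turn": [0.01,0.02]}}

```text
time_s: 18.12
tcp_pos: [1.0077, -0.2521, 0.4378]
eef_rot: [-165.7, -17.1, -57.6]
contact_force: [-0.3, -0.5, -4.6]
gripper_width: 0.0138
```

{"name": "servo_tool", "arguments": {"grip": [1,1], "translation": [[0.2,-0.2,-0.08],[0.2,-0.2,-0.08]], "turn": [0.01,0.02]}}

```text
time_s: 18.28
tcp_pos: [1.0182, -0.2487, 0.4502]
eef_rot: [-163.9, -18.5, -59.2]
contact_force: [-1.1, 0.3, -4.3]
gripper_width: 0.0134
```

{"name": "servo_tool", "arguments": {"grip": [1,1], "translation": [[0.2,-0.2,-0.08],[0.2,-0.2,-0.08]], "turn": [0.01,0.02]}}

```text
time_s: 18.45
tcp_pos: [1.0271, -0.247, 0.4656]
eef_rot: [-161.9, -20.0, -61.0]
contact_force: [0.1, 0.5, -4.6]
gripper_width: 0.0133
```

{"name": "servo_tool", "arguments": {"grip": [1,1], "translation": [[0.2,-0.2,-0.06],[0.2,-0.2,-0.06]], "turn": [0.01,0.02]}}

```text
time_s: 18.62
tcp_pos: [1.0366, -0.2472, 0.4792]
eef_rot: [-159.9, -21.3, -62.8]
contact_force: [0.5, -0.4, -4.5]
gripper_width: 0.0135
```

```bash
python3 push.py -15 30;python3 - <<'E'
from h import *
im,d=capture("side"); cv2.imwrite("pics/s10.png",cv2.resize(im[0:190,330:512],None,fx=3,fy=3,interpolation=cv2.INTER_CUBIC))
E
```

```text
t 18.62 p [ 1.0366 -0.2472  0.4792] rpy [-159.86  -21.26  -62.77] q [ -0.2  48.2  71.7   8.3 -85.7  32.6] w 0.0135 F [ 0.5 -0.4 -4.5]
 tilt 28.95 fingers-lean az -17.4
push [ 0.217 -0.207 -0.006] tote yaw 27.2
downhill in tote frame 131.5
```

View pics/s10.png

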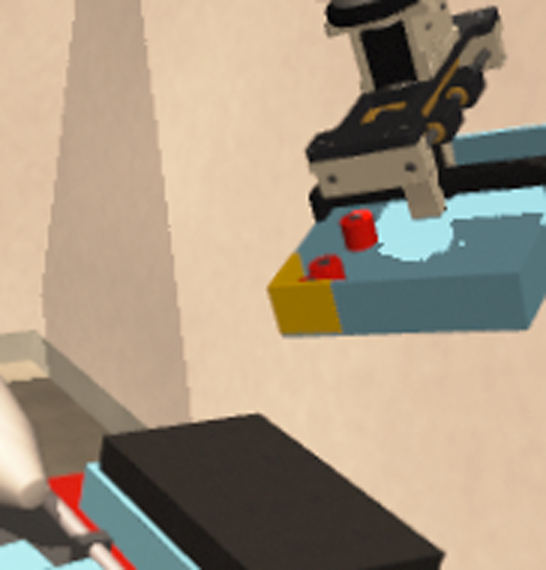

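{"name": "servo_tool", "arguments": {"grip": [1,1], "translation": [[0.2,-0.2,-0.02],[0.2,-0.2,-0.02]], "turn": [0.01,0.02]}}

```text
time_s: 18.83
tcp_pos: [1.0502, -0.2502, 0.4851]
eef_rot: [-157.8, -22.4, -64.6]
contact_force: [-0.1, 0.0, -5.2]
gripper_width: 0.0132
```

{"name": "servo_tool", "arguments": {"grip": [1,1], "translation": [[0.2,-0.2,-0.02],[0.2,-0.2,-0.02]], "turn": [0.01,0.02]}}

```text
time_s: 19.0
tcp_pos: [1.062, -0.2541, 0.4932]
eef_rot: [-155.6, -23.5, -66.4]
contact_force: [0.4, -0.3, -4.8]
gripper_width: 0.0134
```

```bash
python3 push.py -15 30;python3 - <<'E'
from h import *
st([.72,-.26,.40])
E
```

```text
t 19.0 p [ 1.062  -0.2541  0.4932] rpy [-155.62  -23.49  -66.43] q [ -0.1  48.5  71.6   9.7 -81.1  30.1] w 0.0134 F [ 0.4 -0.3 -4.8]
 tilt 33.35 fingers-lean az -17.8
push [ 0.208 -0.215  0.017] tote yaw 23.6
downhill in tote frame 133.5
t 19.0 p [ 1.062  -0.2541  0.4932] rpy [-155.62  -23.49  -66.43] q [ -0.1  48.5  71.6   9.7 -81.1  30.1] w 0.0134 F [ 0.4 -0.3 -4.8]
 tilt 33.35 fingers-lean az -17.8
 tool shift [-0.1576  0.3013 -0.1003]
```

{"name": "servo_tool", "arguments": {"grip": [1,1,1,1,1,1,1,1,1,1], "translation": [[-0.002,0.004,-0.001],[-0.006,0.011,-0.004],[-0.011,0.022,-0.007],[-0.019,0.036,-0.012],[-0.028,0.053,-0.018],[-0.037,0.071,-0.024],[-0.046,0.088,-0.029],[-0.056,0.106,-0.035],[-0.065,0.124,-0.041],[-0.074,0.142,-0.047]], "turn": [0,0,0,0,0,0,0,0,0,0]}}

```text
time_s: 19.83
tcp_pos: [0.8987, -0.2572, 0.4492]
eef_rot: [-155.7, -23.4, -66.4]
contact_force: [-0.4, 0.4, -4.6]
gripper_width: 0.0137
```

{"name": "servo_tool", "arguments": {"grip": [1,1,1,1,1,1,1,1,1,1], "translation": [[-0.009,0.018,-0.006],[-0.018,0.035,-0.012],[-0.028,0.053,-0.018],[-0.037,0.071,-0.024],[-0.046,0.089,-0.03],[-0.055,0.104,-0.035],[-0.061,0.117,-0.039],[-0.066,0.127,-0.042],[-0.07,0.134,-0.045],[-0.072,0.137,-0.046]], "turn": [0,0,0,0,0,0,0,0,0,0]}}

```text
time_s: 20.67
tcp_pos: [0.7433, -0.2598, 0.408]
eef_rot: [-155.6, -23.5, -66.4]
contact_force: [0.4, 0.3, -4.6]
gripper_width: 0.0137
```

{"name": "servo_tool", "arguments": {"grip": [1,1,1,1,1], "translation": [[0,0,0],[0,0,0],[0,0,0],[0,0,0],[0,0,0]], "turn": [0,0,0,0,0]}}

```text
time_s: 21.08
tcp_pos: [0.7454, -0.2596, 0.4072]
eef_rot: [-155.7, -23.5, -66.4]
contact_force: [-0.6, 1.3, -4.4]
gripper_width: 0.0138
```

```bash
python3 push.py -15 30;python3 - <<'E'
from h import *
for n in("side","top"):
    im,d=capture(n); cv2.imwrite(f"pics/{n}11.png",im); W=cloud(n,d); np.savez(f"{n}11.npz",W=W,im=im)
    m=masks(im)
    for k in('red','yellow'):
        nn,l,s,c=cv2.connectedComponentsWithStats(m[k].astype(np.uint8))
        for i in range(1,nn):
            if s[i,4]>=20: 
                p=np.nanmedian(W[l==i],0)
                if p[2]>.15: print(n,k,c[i].round(),s[i,4],p.round(3))
E
```

```text
t 21.08 p [ 0.7454 -0.2596  0.4072] rpy [-155.66  -23.5   -66.36] q [ -1.    8.7  -5.4  13.1 -44.5  23. ] w 0.0138 F [-0.6  1.3 -4.4]
 tilt 33.33 fingers-lean az -17.8
push [ 0.209 -0.215  0.017] tote yaw 23.6
downhill in tote frame 133.5
side red [332. 134.] 263 [ 0.692 -0.229  0.345]
side yellow [316. 147.] 341 [ 0.643 -0.255  0.335]
```

View pics/side11.png

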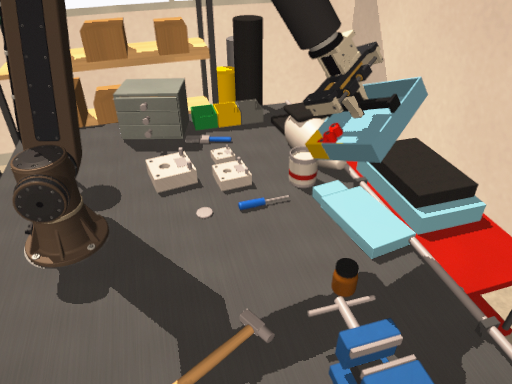

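View pics/top11.png

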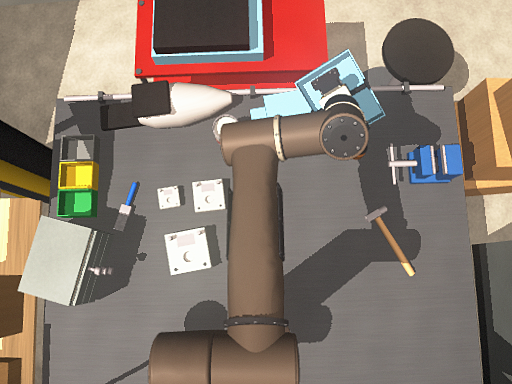

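Run:
```python
from h import *
f=np.load("side11.npz");im=f['im'];W=f['W']
cv2.imwrite("pics/c11.png",cv2.resize(im[60:180,290:440],None,fx=5,fy=5,interpolation=cv2.INTER_CUBIC))
```

```text
(no output)
```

View pics/c11.png

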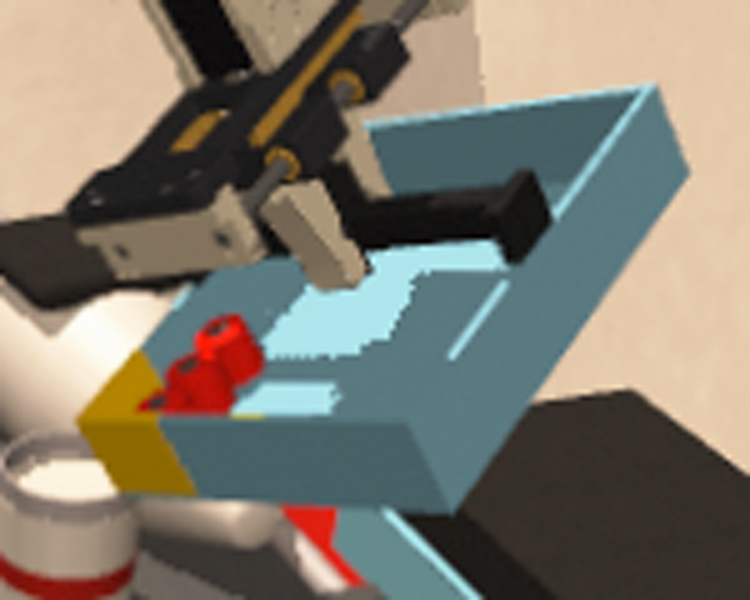

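```bash
cat > tf.py <<'E'
from h import *
def frame():
    s=r.get_state();R=Ro.from_euler('xyz',s['eef_rot'],degrees=True).as_matrix()
    T=np.stack([-R[:,1],-R[:,0],-R[:,2]],1); g=s['tcp_pos']-.019*R[:,2]; return T,g-T@[0,0,.066]
def totepts(n,im,W):
    T,o=frame();Q=(W-o)@T
    ins=(np.abs(Q[...,0])<.13)&(np.abs(Q[...,1])<.11)&(Q[...,2]>-.02)&(Q[...,2]<.09)
    return Q,ins
E
python3 - <<'E'
from tf import *
f=np.load("side11.npz");im=f['im'];W=f['W'];Q,ins=totepts("side",im,W);m=masks(im)
P=Q[ins&m['blue']|ins&m['yellow']];print('tote extents',np.percentile(P,[1,99],axis=0).round(3))
fl=Q[ins&m['blue']&(np.abs(Q[...,2]-.007)<.02)&(np.abs(Q[...,1])<.07)&(np.abs(Q[...,0])<.09)]
A=np.c_[fl[:,:2],np.ones(len(fl))];print('floor plane in est. tote frame',np.linalg.lstsq(A,fl[:,2],rcond=None)[0].round(4),len(fl))
red=Q[ins&m['red']];
Hh,xe,ye=np.histogram2d(red[:,0],red[:,1],bins=[np.arange(-.11,.0,.01),np.arange(-.03,.1,.01)])
print(len(red));print(ye.round(2));
for i,x in enumerate(xe[:-1]):print(round(x,2),Hh[i].astype(int))
E
```

```text
tote extents [[-0.113 -0.09   0.003]
 [ 0.104  0.09   0.054]]
floor plane in est. tote frame [-0.0142  0.0383  0.0071] 1131
269
[-0.03 -0.02 -0.01  0.    0.01  0.02  0.03  0.04  0.05  0.06  0.07  0.08
  0.09]
-0.11 [0 0 0 0 0 0 0 0 0 0 0 0]
-0.1 [0 0 0 0 0 0 0 0 0 0 0 0]
-0.09 [0 0 0 0 0 0 0 1 3 8 4 2]
-0.08 [ 0  0  0  0  0  0  0  0  0 11  5  3]
-0.07 [ 0  0  0  0  0  0  0  0  1 39 12  1]
-0.06 [ 0  0  0  0  0  0  0  0  0 32  6  5]
-0.05 [ 0  0  0  0  0  0  0  0  0 18 12  2]
-0.04 [ 0  0  0  0  0  0  0  0  0 48  9  6]
-0.03 [ 0  0  0  0  0  0  0  0  0 25  5  2]
-0.02 [0 0 0 0 0 0 0 0 0 0 3 0]
```

Run:
```python
from tf import *
f=np.load("side11.npz");im=f['im'].copy();W=f['W'];Q,ins=totepts("side",im,W);m=masks(im)
T,o=frame()
# correct rotation about jaw axis (tote x) from floor slope
a=np.arctan(.0383);g=o+T@[0,0,.066]
T2=T@Ro.from_rotvec([a,0,0]).as_matrix(); o2=g-T2@[0,0,.066]
n=T2[:,2];print('tote tilt',np.degrees(np.arccos(n[2])).round(1),'downhill tote az',np.degrees(np.arctan2(-T2[2,1],-T2[2,0])).round(1))
c=o2+T2@[-.106,.086,.007];print('corner',c.round(3))
Q=(W-o2)@T2
P=Q[ins&m['blue']|ins&m['yellow']];print('ext',np.percentile(P,[1,99],axis=0).round(3))
fl=Q[ins&m['blue']&(np.abs(Q[...,2]-.007)<.02)&(np.abs(Q[...,1])<.07)&(np.abs(Q[...,0])<.09)]
print(np.linalg.lstsq(np.c_[fl[:,:2],np.ones(len(fl))],fl[:,2],rcond=None)[0].round(4))
big=cv2.resize(im[60:180,290:440],None,fx=5,fy=5,interpolation=cv2.INTER_CUBIC)
def dr(pts,col):
    p=proj("side",o2+np.array(pts)@T2.T);p=((p-[290,60]+.5)*5).astype(np.int32);cv2.polylines(big,[p.reshape(-1,1,2)],True,col,1)
th=np.linspace(0,2*np.pi,30)
for (x,y),col in {(-.093,.073):(0,255,0),(-.067,.073):(0,255,0),(-.041,.073):(0,255,0),(-.093,.047):(255,0,255)}.items():
    dr([[x+.013*np.cos(t),y+.013*np.sin(t),.033] for t in th],col)
dr([[sx*.11,sy*.09,.05] for sx,sy in((-1,-1),(1,-1),(1,1),(-1,1))],(0,255,255))
cv2.imwrite("pics/c12.png",big)
```

```text
tote tilt 31.8 downhill tote az 135.9
corner [ 0.651 -0.246  0.301]
ext [[-0.113 -0.091  0.005]
 [ 0.104  0.089  0.052]]
[-0.0142 -0.0001  0.0071]
```

View pics/c12.png

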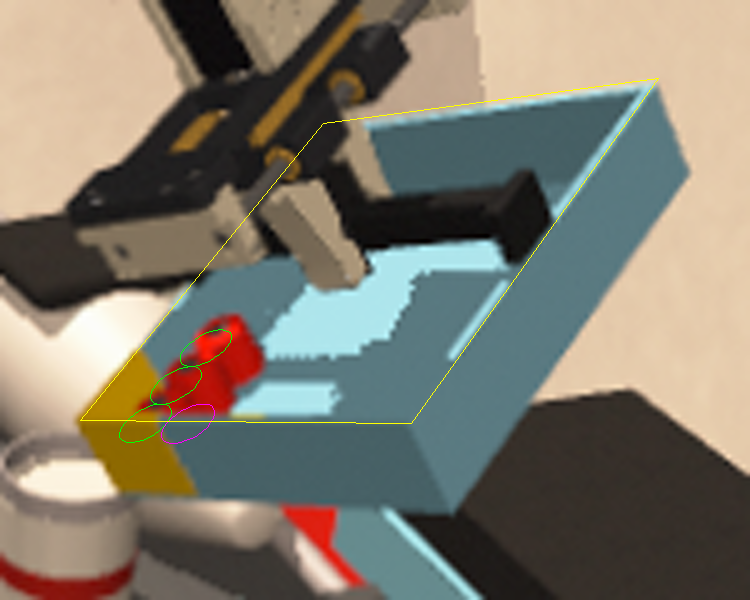

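Run:
```python
from h import *
s,R=st([.50,-.48,.40]); d=R.T@(np.array([.50,-.48,.40])-s['tcp_pos'])
u=np.array([.012,.04,.08,.13,.19,.25,.31,.37,.43,.49]);print((u[:,None]*d).round(3).tolist())
u2=np.array([.06,.12,.18,.24,.3,.36,.41,.45,.48,.5]);print((u2[:,None]*d).round(3).tolist())
```

```text
t 21.18 p [ 0.7453 -0.2596  0.4073] rpy [-155.65  -23.5   -66.37] q [ -1.    8.6  -5.4  13.1 -44.5  23. ] w 0.0138 F [-0.5  0.5 -5.8]
 tilt 33.33 fingers-lean az -17.8
 tool shift [ 0.0921  0.305  -0.0853]
[[0.001, 0.004, -0.001], [0.004, 0.012, -0.003], [0.007, 0.024, -0.007], [0.012, 0.04, -0.011], [0.018, 0.058, -0.016], [0.023, 0.076, -0.021], [0.029, 0.095, -0.026], [0.034, 0.113, -0.032], [0.04, 0.131, -0.037], [0.045, 0.149, -0.042]]
[[0.006, 0.018, -0.005], [0.011, 0.037, -0.01], [0.017, 0.055, -0.015], [0.022, 0.073, -0.02], [0.028, 0.091, -0.026], [0.033, 0.11, -0.031], [0.038, 0.125, -0.035], [0.041, 0.137, -0.038], [0.044, 0.146, -0.041], [0.046, 0.152, -0.043]]
```

{"name": "servo_tool", "arguments": {"grip": [1,1,1,1,1,1,1,1,1,1], "translation": [[0.001,0.004,-0.001],[0.004,0.012,-0.003],[0.007,0.024,-0.007],[0.012,0.04,-0.011],[0.018,0.058,-0.016],[0.023,0.076,-0.021],[0.029,0.095,-0.026],[0.034,0.113,-0.032],[0.04,0.131,-0.037],[0.045,0.149,-0.042]], "turn": [0,0,0,0,0,0,0,0,0,0]}}

```text
time_s: 22.02
tcp_pos: [0.623, -0.3684, 0.4048]
eef_rot: [-155.6, -23.5, -66.4]
contact_force: [0.8, -0.7, -4.9]
gripper_width: 0.0133
```

{"name": "servo_tool", "arguments": {"grip": [1,1,1,1,1,1,1,1,1,1], "translation": [[0.006,0.018,-0.005],[0.011,0.037,-0.01],[0.017,0.055,-0.015],[0.022,0.073,-0.02],[0.028,0.091,-0.026],[0.033,0.11,-0.031],[0.038,0.125,-0.035],[0.041,0.137,-0.038],[0.044,0.146,-0.041],[0.046,0.152,-0.043]], "turn": [0,0,0,0,0,0,0,0,0,0]}}

```text
time_s: 22.85
tcp_pos: [0.5008, -0.4781, 0.4015]
eef_rot: [-155.6, -23.6, -66.5]
contact_force: [0.6, 0.3, -3.8]
gripper_width: 0.014
```

{"name": "servo_tool", "arguments": {"grip": [1,1,1,1], "translation": [[0,0,0],[0,0,0],[0,0,0],[0,0,0]], "turn": [0,0,0,0]}}

```text
time_s: 23.18
tcp_pos: [0.5029, -0.4766, 0.4009]
eef_rot: [-155.6, -23.5, -66.3]
contact_force: [-0.8, -0.3, -4.9]
gripper_width: 0.0138
```

```bash
cat > look.py <<'E'
from tf import *
import sys
tag=sys.argv[1]
st()
T,o=frame()
im,d=capture("side");W=cloud("side",d);Q,ins=totepts("side",im,W);m=masks(im)
fl=Q[ins&m['blue']&(np.abs(Q[...,2]-.007)<.02)&(np.abs(Q[...,1])<.07)&(np.abs(Q[...,0])<.09)]
k=np.linalg.lstsq(np.c_[fl[:,:2],np.ones(len(fl))],fl[:,2],rcond=None)[0];print('floor',k.round(4),len(fl))
a=np.arctan(k[1]);g=o+T@[0,0,.066]
T2=T@Ro.from_rotvec([a,0,0]).as_matrix(); o2=g-T2@[0,0,.066]
print('tote tilt',np.degrees(np.arccos(T2[2,2])).round(1),'downhill tote az',np.degrees(np.arctan2(-T2[2,1],-T2[2,0])).round(1),'corner',(o2+T2@[-.106,.086,.007]).round(3))
Q=(W-o2)@T2
red=Q[ins&m['red']];top=red[red[:,2]>.028];print('red n',len(red),'top z',np.percentile(red[:,2],[50,95]).round(3))
H,xe,ye=np.histogram2d(red[:,0],red[:,1],bins=[np.arange(-.11,.01,.01),np.arange(-.01,.1,.01)])
for i,x in enumerate(xe[:-1]):print(round(x,2),H[i].astype(int))
c=proj("side",o2)[0];x0,y0=int(c[0]-80),int(max(c[1]-65,0));x0=min(max(x0,0),512-150)
S=5;crop=cv2.resize(im[y0:y0+120,x0:x0+150],None,fx=S,fy=S,interpolation=cv2.INTER_CUBIC)
cv2.imwrite(f"pics/{tag}a.png",crop)
big=crop.copy()
def dr(pts,col):
    p=proj("side",o2+np.array(pts)@T2.T);p=((p-[x0,y0]+.5)*S).astype(np.int32);cv2.polylines(big,[p.reshape(-1,1,2)],True,col,1)
th=np.linspace(0,2*np.pi,30)
for (x,y) in [(-.093,.073),(-.067,.073),(-.041,.073),(-.093,.047)]:
    dr([[x+.013*np.cos(t),y+.013*np.sin(t),.033] for t in th],(0,255,0))
dr([[sx*.11,sy*.09,.05] for sx,sy in((-1,-1),(1,-1),(1,1),(-1,1))],(0,255,255))
cv2.imwrite(f"pics/{tag}b.png",big)
E
python3 look.py L1
```

```text
t 23.18 p [ 0.5029 -0.4766  0.4009] rpy [-155.63  -23.5   -66.34] q [-32.    2.   -4.3 -10.  -51.7  64.8] w 0.0138 F [-0.8 -0.3 -4.9]
 tilt 33.35 fingers-lean az -17.7
floor [-0.0143  0.0378  0.0079] 2486
tote tilt 31.8 downhill tote az 135.9 corner [ 0.408 -0.463  0.295]
red n 666 top z [0.031 0.036]
-0.11 [0 0 0 0 0 0 0 0 0 0]
-0.1 [ 0  0  0  0 22 18 12  7  8  0]
-0.09 [ 0  0  0  0  6 27 13 21 12  4]
-0.08 [ 0  0  0  0  0  0  1 54  9  2]
-0.07 [ 0  0  0  0  0  0  0 79 19  1]
-0.06 [ 0  0  0  0  0  0 19 62 10  5]
-0.05 [ 0  0  0  0  0  0  1 45 15  1]
-0.04 [ 0  0  0  0  0  0  3 91 16  2]
-0.03 [ 0  0  0  0  0  0 13 55  7  3]
-0.02 [0 0 0 0 0 0 0 1 2 0]
-0.01 [0 0 0 0 0 0 0 0 0 0]
```

View pics/L1a.png

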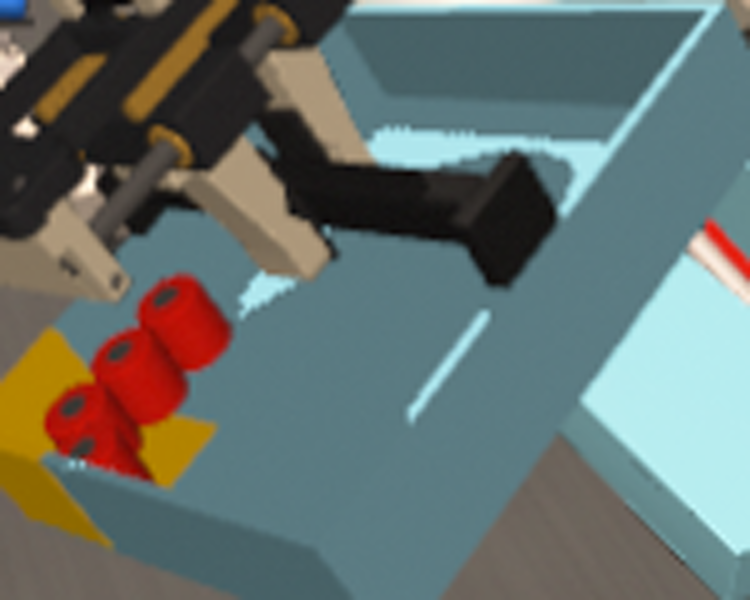

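View pics/L1b.png

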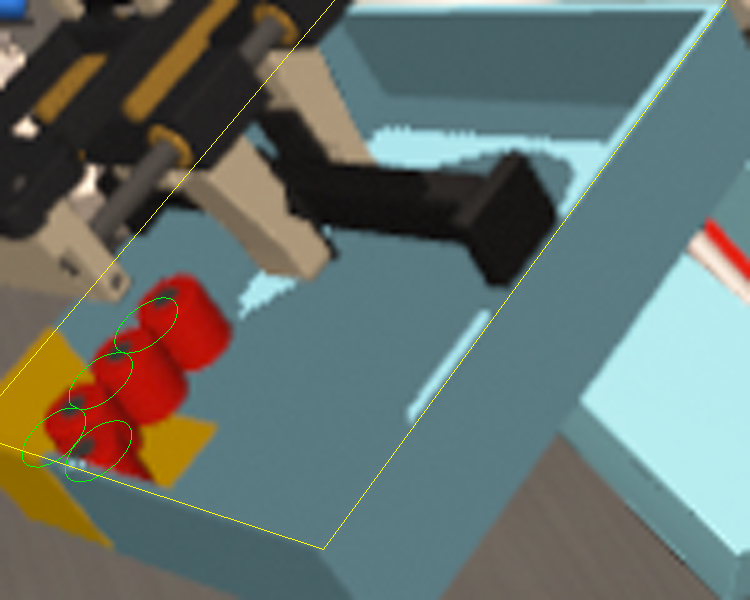

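Run:
```python
from h import *
im,d=capture("top");cv2.imwrite("pics/t_end.png",im)
s,R=st();print(s['qd'].round(2))
```

```text
t 23.28 p [ 0.503  -0.4766  0.4008] rpy [-155.64  -23.5   -66.33] q [-32.    2.   -4.3 -10.  -51.7  64.8] w 0.0135 F [-0.5 -0.3 -5.5]
 tilt 33.34 fingers-lean az -17.7
[-0.08 -0.07 -0.01 -0.04 -0.02  0.05]
```

View pics/t_end.png

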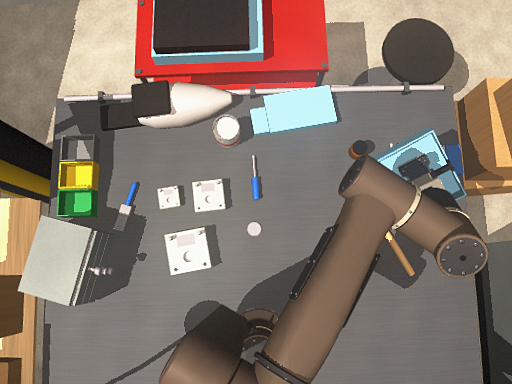

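```bash
python3 -c "
from plant import order
print(order.close_job())"
```

```text
the job is handed in; nothing more can be done
None
```

The job is handed in at 23.3 s. The red bumper went from the middle-sized mould into the tote, and I let go of it while the tote stood on the bench. The gripper then lifted the tote by its handle at 60 N and tilted it.

**How it was tilted:** moves give no direct tilt, so I pushed the arm against its outer reach limit, which made the tool lean a little more each time. I then brought the tilted tote back over the bench and held it still there.

**Last checks:**
- **Bumpers:** all four are upright and packed at the yellow corner. Three stand along the +y wall and one along the -x wall, so the third in the row has its centre about 65 mm from the corner.
- **Tilt:** the floor plane measured from depth is tilted 31.8°, with the yellow corner lowest, about 0.30 m above the bench.
- **Steadiness:** the joints were still and the finger opening held at 13.5–14 mm. Two looks 2 s apart gave the same tilt.
- **Other things:** everything visible in the last top view is where it was. The arm and tote hide the hammer head and part of the vise.

**What disagreed:**
- The tool leans 33.3° but the tote 31.8°; it turned about 2° in the jaws and then stayed put.
- An early reach test with empty fingers left the tool leaning 6.5°, so I gripped the handle at that angle. The tote aligned with the fingers as I lifted it.
- Bumper outlines I drew on the last side picture sat several millimetres off the bumpers seen. I took this as calibration error and did not trace it.

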